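Start the slide warmer

ROBOT

A 7-joint arm with a two-finger parallel gripper is mounted at the origin on the work surface. World frame = base frame: x ahead of the robot, y to its left, z up, the work surface at z = 0. Lengths are in m, angles in rad, forces in N, time in s.
With the tool pointing down it reaches from about 0.425 to 0.975 m from the base axis. Payload 16.7 kg.
Tool frame: the origin (TCP) lies on the centre line of the jaws, within the pads' length; the fingertips stand 17 mm ahead of it and the grasp point (between the pads) lies 2 mm behind it; z points along the fingers, y is the line along which they close (so a half turn about z gives the same grasp; the last joint's range is limited). The gripper opens to 85 mm and grips with 20 to 120 N. Pads are 22 mm wide; open, the fingers measure 114 mm over their backs; the gripper's body (76 mm by 85 mm) begins 54 mm behind the grasp point. The pads swing forward as they close: fully open they stand 13 mm farther back than shut.
Start: joints at [-1.331, 0.426, 0.074, 1.606, -0.034, 1.111, -0.067], TCP at [0.256, 0.625, 0.248] pointing down, gripper open.
Joint ranges: [-2.85, 2.85], [-0.5, 2.14], [-1.23, 1.37], [0.21, 2.46], [-1.02, 4.16], [0.16, 2.05], [-2.73, 2.73]. Speed limits (rad/s): [1.89, 1.89, 2.39, 2.39, 3.01, 3.01, 3.01].

INTERFACE

Orientations are given as a rotation vector (axis times angle).
In Python, from workcell import bot gives the robot as it stands. The module is installed in compiled form; this text tells all that it offers.
- The arm moves only by the shell command python3 -m inch 'ROWS'. ROWS is JSON, a list of rows, each an object of numbers: "x", "y", "z": the shift along the world's x, y, z in units of 0.15 m (1.0 is 0.15 m); "ax", "ay", "az": the turn, a rotation vector about the world's x, y, z in units of 60 degrees (1.0 is 60 degrees); "gripper": the opening, from 0 (shut) to 1 (fully open). In form: [{"x": .., "y": .., "z": .., "ax": .., "ay": .., "az": .., "gripper": ..}, ...]. A call has 1 to 20 rows; each row is the pose to reach, as a shift and turn from the pose commanded when the call began; what a row does not reach only later rows make up. A row lasts 1/12 s, in which the tool goes at most 41.7 mm and 7.16 degrees, less where a joint would pass 70% of its speed; a pose out of reach is approached as far as the arm can. A call with a number of a shift or a turn outside -1 to 1 is refused whole. A call with a gripper value outside its range is refused whole. The fingers move at their own pace and stop on an object; the grip force is fixed at half the most. Time passes only in rows, so rows that repeat a pose let the fingers close. It gives the time, the measured TCP pose, the force, the opening and the grip force at its end, in the units of the state.
- bot.get_state(): the state, without advancing time (a new reading comes with each control period).
- bot.snapshot(name): name is "scene" or "top" or "wrist"; returns a dict with "image" (420x560x3 uint8, red, green, blue), "range_z" (420x560 float32, m along the optical axis (not along the pixel's ray), 0 where there is no reading), "intrinsics" (3x3 intrinsics, pixels), "D" ([k1, k2, p1, p2, k3] as OpenCV has them; the pictures are not rectified), "extrinsics" (4x4, takes a point from camera to world coordinates). Camera axes: x right, y down, z forward; pixel columns grow to the right and rows downward; lengths in m; the calibration is good to about 2 mm. A picture is of the moment at which its call begins.
- bot.sign_off(): hands the job in; it is judged then, once.
Trained networks look in the newest picture that a camera, given by its name, has taken for a name from the list of things; names that differ only in an ending like _2 or _b are one class to them, and where a whole thing is asked for, a point or a joint stands for the part that bears it (a point fixed in the world has none). Each returns a list of dicts, best first, with "p" (0 to 1); they miss things now and then, are a little off and sometimes report something else, mostly with a low value. They report only what shows in the picture. A call takes as long as a camera call. They do not tell look-alikes from the thing itself.
- bot.outline_of(camera, target): "pixels" (420x560 bool, what is visible of it) and "location" ([column, row] in pixels, amid what is visible of it).
- bot.tip_of(camera, target): "location" ([column, row] in pixels: a listed point, or the origin of a listed thing).
The state is a dict: "clock": time; "joint_positions": joint angles; "qd": joint speeds; "joint_torque": joint torques, N m; "tool_pos": TCP position; "tool_rot": TCP orientation; "contact_force": force on the tool from outside, world axes, zero at the start; "moment": the same for the moment, N m; "finger_gap": finger opening in m; "grip_force": force on a finger pad.
Only numpy, scipy, OpenCV 4.12 (cv2) and the standard library are available. Lean on these libraries where they do the work, as an engineer would, in place of code of your own. Each camera call takes 0.05 s, during which the arm holds its last target. There are 200 camera calls.

TASK

Lift the rack of glass slides by its blue grip up and off the hook of the drip stand, and set it down gently, upright, in the middle of the black plate on top of the slide warmer. Then turn the warmer's black knob until its white pointer stands at the red marker on the scale, without moving the marker, and finally press the green start button fully in and let it go. Leave the bottle, the jar and the red carton where they are.

Things in the scene. Friction and masses are not known exactly. Their poses are not given: they have to be found in the camera images.
- rack: Slide rack, 0.2 kg: steel tray 44 (x) by 84 (y) by 32 mm high full of glass slides; over it, in its yz plane, a 5 mm wire bail like a coat hanger, peak 105 mm above the underside, open inside, with a blue upright grip tab on the peak. Origin: centre of the underside; z up. At the start it hangs still on the hook, its x along the hook rod, underside 53 mm above the table.
- rack_grip (a point): Middle of the rack's blue grip tab, on the rack's axis, 124 mm above its underside. The tab is 26 mm wide (rack's y), 8 mm thick (x), and reaches from 104 to 140 mm above the underside; its two sides across y are free to grip from above.
- hook_seat (a point): Point on the fixed stand's hook where the rack hangs: centre line of a level 8 mm rod, 150 mm above the table, axes z up, x along the rod. Along +x, 55 mm off, is the post (14 mm thick, 156 mm high, 100 mm foot); along -x the rod ends after 20 mm in a turned-up tip, top 14 mm above the centre line. To free the rack raise it 25 to 40 mm, then carry it at least 60 mm along -x.
- warmer: Slide warmer, a fixed cream bench unit 290 (x) by 280 (y) by 100 mm high; origin: centre of its underside, on the table; axes as plate_center. Along its -x side the control panel slopes down at 30 degrees to 35 mm above the table, with the knob on its +y half and the button on its -y half.
- plate_center (a point): Centre of the top face of the level black plate (150 by 150 mm) on the warmer's deck, 103 mm above the table and 60 mm along +x from the warmer's centre. x and y lie along the plate's edges, x pointing away from the control panel, z up.
- knob_grip (a point): Point on the knob's axis at gripping height, 33 mm out from the panel. Turns with the knob: z is the axis, out of the panel, leaning 30 degrees from vertical to the warmer's -x; the white pointer is along its -x. Grip bar: 42 mm long (x), 14 mm thick (y), top 7 mm beyond this point; under it a black 60 mm skirt, top 23 mm below this point. The button is 135 mm from the axis.
- knob (a joint): Angle of the knob, rad, 0 to 4.7, growing clockwise as seen looking at the panel (so about -z of knob_grip). At 0 the white pointer points straight down the slope. It turns smoothly with a friction of 0.04 N m and stays where it is left.
- pointer_tip (a point): Tip of the white pointer's line, 36 mm from the knob's axis, just above the dial face.
- marker (a joint): Angle of the red set-point marker, rad, measured like the knob's: when the two values are equal the pointer is at the marker. The marker is a flat red tab 6 mm wide, 13 mm long and 3 mm high on a thin ring round the knob; it stays put unless pushed.
- marker_tip (a point): Inner end of the red marker, 36 mm from the knob's axis, at the height of pointer_tip; the two points coincide (within 1 mm) when the knob is set.
- start_top (a point): Centre of the face of the green start button, 26 mm across, in a black housing on the sloping panel; z points out of the panel along the button's travel.
- start (a joint): How far the green button is pressed, m: 0 out, 0.006 fully in. A spring takes 5 N to push it fully in, and returns it.
- reagent: Brown bottle with black cap, 56 mm across, 105 mm high; origin under its centre. To be left alone.
- carton: Red slide carton, 55 by 82 by 36 mm; origin under its centre. To be left alone.
- jar: White jar with blue label, 60 mm across, 75 mm high; origin under its centre. To be left alone.
There are look-alikes about, which are no part of the job. Of the things shaped like the rack, the steel one is meant. What is shaped like the part that bears hook_seat but turquoise is not meant.

How it is judged:
By the outcome, as a careful person would: the job done as asked, in the order asked, and still so for the second after the job is handed in, with the robot touching nothing.
It also fails if it takes over 67 s, if anything falls off the work surface, if the arm or the gripper's body presses on something with over 40 N, if the wrist force passes 120 N, or if a joint passes its speed limit or range.

## Working session

There is one attempt and no reset: what is moved stays moved. The work goes in short steps, Python scripts to look and compute and a shell command to move; the robot and the scene stay as the last step left them, time stands still between calls to the robot, and variables do not carry over. Pictures are saved under pics/ and viewed, at most 13 in all, crops included, and the job is handed in when it is done.

```bash
mkdir -p pics
cat > h.py <<'E'
import numpy as np, cv2
from workcell import bot
from scipy.spatial.transform import Rotation as R
def snap(n):
    s=bot.snapshot(n); return s
def save(s,f): cv2.imwrite('pics/'+f,s['image'][:,:,::-1])
def ray(s,px):
    u=cv2.undistortPoints(np.array([[px]],float),s['intrinsics'],np.array(s['D']))[0,0]
    return np.array([u[0],u[1],1.])
def pt(s,px,z=None,rad=2):
    "world point: from depth (median) or on plane z"
    r=ray(s,px);T=np.array(s['extrinsics'])
    if z is None:
        c,w=int(round(px[0])),int(round(px[1]));d=s['range_z'][max(0,w-rad):w+rad+1,max(0,c-rad):c+rad+1];d=d[d>0]
        if len(d)==0: return np.full(3,np.nan)
        return T[:3,:3]@(r*np.median(d))+T[:3,3]
    v=T[:3,:3]@r; return T[:3,3]+v*(z-T[2,3])/v[2]
def cloud(s,mask):
    w,c=np.nonzero(mask&(s['range_z']>0));p=np.stack([c,w],1).astype(float)[:,None]
    u=cv2.undistortPoints(p,s['intrinsics'],np.array(s['D']))[:,0];d=s['range_z'][w,c]
    T=np.array(s['extrinsics']);return (np.c_[u*d[:,None],d])@T[:3,:3].T+T[:3,3]
E
python3 - <<'E'
from h import *
np.set_printoptions(precision=4,suppress=True)
for n in ['scene','top']:
    s=snap(n);save(s,n+'0.png');print(n,s['extrinsics'][:3,3])
    for t in ['rack','rack_grip','hook_seat','warmer','plate_center','knob_grip','pointer_tip','marker_tip','start_top','reagent','carton','jar']:
        for o in bot.tip_of(n,t)[:3]: print(t,round(o['p'],2),np.round(o['location'],1),pt(s,o['location']))
print(bot.get_state())
E
```

```text
scene [ 1.3614 -0.1158  1.1686]
rack 0.74 [372.4 170.8] [0.3799 0.3764 0.0154]
rack 0.71 [350.7 185.6] [0.4839 0.2562 0.0757]
rack_grip 0.94 [351.1 166.4] [0.4725 0.2508 0.1617]
rack_grip 0.85 [379.1 147.7] [0.3686 0.3876 0.123 ]
rack_grip 0.58 [262.5 189.4] [ 0.4648 -0.0479  0.0993]
hook_seat 0.83 [401.2 156.2] [0.4451 0.4373 0.1472]
hook_seat 0.72 [353.4 166. ] [0.4763 0.257  0.1664]
warmer 0.95 [269.4 236.6] [ 0.6592 -0.0538  0.1028]
warmer 0.24 [275.2 189.8] [ 0.4378 -0.0015  0.0552]
knob_grip 0.68 [262.7 190.3] [ 0.4703 -0.0479  0.1011]
pointer_tip 0.46 [268.1 193.8] [ 0.4674 -0.0303  0.075 ]
marker_tip 0.7 [270.  235.9] [ 0.6564 -0.0515  0.1019]
marker_tip 0.61 [276.  189.5] [0.4384 0.0013 0.0569]
marker_tip 0.16 [417.1 227. ] [0.6622 0.4402 0.0296]
start_top 0.45 [231.5 208.4] [ 0.4467 -0.1628 -0.0024]
reagent 0.53 [153.1 212.9] [ 0.4512 -0.4283  0.0414]
reagent 0.24 [264.9 190.9] [ 0.463  -0.0401  0.0875]
carton 0.94 [419.8 225.4] [0.6601 0.4494 0.0335]
jar 0.8 [359.5 255. ] [0.736  0.2191 0.0377]
top [0.3241 0.0271 1.3725]
rack 0.72 [205.7 245.9] [0.4696 0.2579 0.068 ]
rack 
[... 660 characters left out ...]
 0.415  -0.427   0.0754]
carton 0.97 [138.4 188.7] [0.6293 0.4591 0.0357]
carton 0.37 [199.1 243.5] [0.4655 0.259  0.1557]
jar 0.77 [226.1 165. ] [0.6897 0.2115 0.0752]
{'clock': 1.3, 'joint_positions': array([-1.3315,  0.4261,  0.0739,  1.606 , -0.0341,  1.1108, -0.0671]), 'qd': array([ 0.0002, -0.0002,  0.0014, -0.0013, -0.    ,  0.    , -0.0027]), 'joint_torque': array([  0.0007, -94.9508,   3.7572, -46.3894,   0.019 ,   0.0023,
        -0.    ]), 'tool_pos': array([0.2559, 0.6246, 0.2483]), 'tool_rot': array([-0.6069, -3.0824, -0.    ]), 'contact_force': array([-0.4356,  0.5982, -0.4046]), 'moment': array([-0.0514, -0.0182,  0.0174]), 'grip_force': 0.0, 'finger_gap': 0.08552883641902359}
```

```bash
python3 -c "
import cv2
a=cv2.imread('pics/top0.png')
cv2.imwrite('pics/topc.png',cv2.resize(a[140:320,90:390],None,fx=2.6,fy=2.6,interpolation=cv2.INTER_CUBIC))
a=cv2.imread('pics/scene0.png')
cv2.imwrite('pics/scenec.png',cv2.resize(a[110:310,200:460],None,fx=3,fy=3,interpolation=cv2.INTER_CUBIC))"
```

```text
(no output)
```

View pics/topc.png

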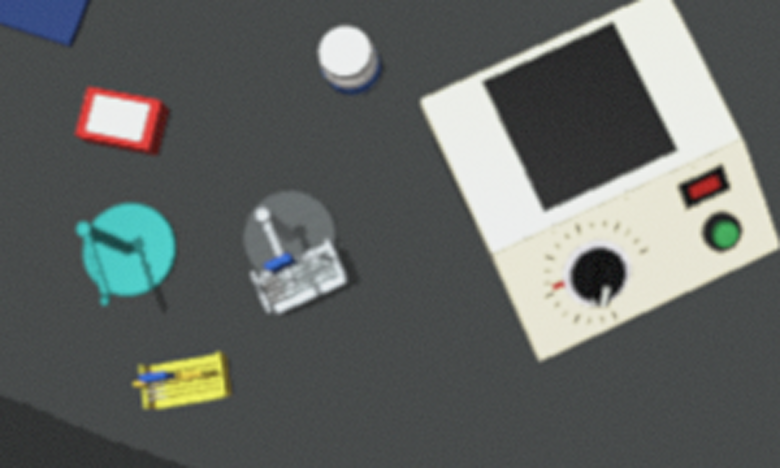

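View pics/scenec.png

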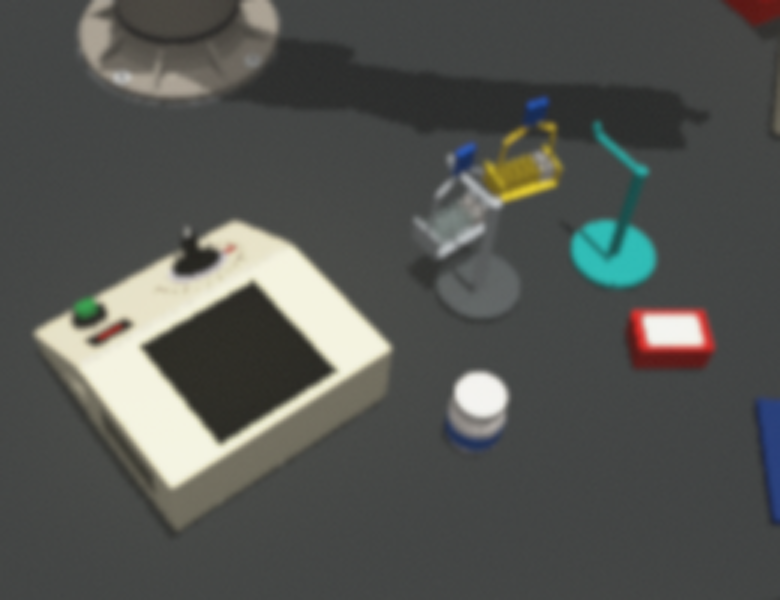

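The top view shows the steel rack on the grey stand at crop (290,275), with the post at (262,214). The knob is at (598,272), the red marker at (558,286), the pointer at (605,297) and the green button at (724,233). The yellow rack and the turquoise stand are the decoys.

```bash
cat > m.py <<'E'
from h import *
np.set_printoptions(precision=4,suppress=True)
top=snap('top'); sc=snap('scene')
def hsv(s): return cv2.cvtColor(s['image'],cv2.COLOR_RGB2HSV)
def box(b,s):
    m=np.zeros(s['image'].shape[:2],bool); m[b[1]:b[3],b[0]:b[2]]=1; return m
# plate
h=hsv(top); m=(box((268,142,358,228),top)&(h[...,2]<70)).astype(np.uint8)
n,l,st,_=cv2.connectedComponentsWithStats(m); k=1+st[1:,4].argmax()
c=max(cv2.findContours((l==k).astype(np.uint8),0,2)[0],key=cv2.contourArea)
P=np.array([pt(top,q,z=.103)[:2] for q in c[:,0].astype(float)]).astype(np.float32)
r=cv2.minAreaRect(P);print('plate',r, 'deck z', pt(top,c[:,0].mean(0)))
def blue(s): h=hsv(s);return (abs(h[...,0].astype(int)-112)<14)&(h[...,1]>150)&(h[...,2]>60)
for n,s,b in (('top',top,(185,225,220,260)),('scene',sc,(340,150,368,175))):
    m=blue(s)&box(b,s); w,c=np.nonzero(m); ce=(c.mean(),w.mean())
    C=cloud(s,m); print(n,'blue',m.sum(),ce,'med',np.median(C,0),C.min(0),C.max(0),'at .177/.193',pt(s,ce,.177),pt(s,ce,.193))
    q=cv2.minAreaRect(np.array([pt(s,(a,b_),.193)[:2] for a,b_ in zip(c,w)]).astype(np.float32)); print(q)
# tray: cloud z 0.05..0.1
C=cloud(top,box((185,225,228,265),top)); t=C[(C[:,2]>.06)&(C[:,2]<.1)]
print('tray',len(t),cv2.minAreaRect(t[:,:2].astype(np.float32)))
t=C[(C[:,2]>.14)&(C[:,2]<.165)];print('rod/bail',t)
T=h; 
for nm,b,msk in (('green',(345,215,385,245),(abs(h[...,0].astype(int)-70)<20)&(h[...,1]>100)),('redmark',(298,242,313,258),((h[...,0]<8)|(h[...,0]>172))&(h[...,1]>110))):
    m=msk&box(b,top); w,c=np.nonzero(m); ce=(c.mean(),w.mean()); print(nm,m.sum(),ce,np.median(cloud(top,m),0))
C=cloud(top,box((300,225,340,270),top)); t=C[C[:,2]>.095];print('knob hi',len(t),t.mean(0),cv2.minAreaRect(t[:,:2].astype(np.float32)))
E
python3 m.py
```

```text
plate ((0.6343764066696167, -0.02152252197265625), (0.14309844374656677, 0.1428893655538559), 26.173664093017578) deck z [ 0.633  -0.0196  0.1025]
top blue 30 (np.float64(196.9), np.float64(240.7)) med [0.4673 0.2578 0.1913] [0.4622 0.2476 0.1844] [0.4747 0.2707 0.1965] at .177/.193 [0.4697 0.2607 0.177 ] [0.4678 0.2575 0.193 ]
((0.46730169653892517, 0.25799936056137085), (0.007654516026377678, 0.0224395003169775), 28.026731491088867)
scene blue 29 (np.float64(354.6551724137931), np.float64(161.3448275862069)) med [0.4726 0.2605 0.187 ] [0.4644 0.2489 0.1673] [0.4796 0.2704 0.1927] at .177/.193 [0.4662 0.2628 0.177 ] [0.4807 0.2567 0.193 ]
((0.4802038073539734, 0.2554415166378021), (0.014306886121630669, 0.034682497382164), 60.7513427734375)
tray 298 ((0.48331916332244873, 0.2673649489879608), (0.07783683389425278, 0.08292831480503082), 26.660886764526367)
rod/bail [[0.5114 0.284  0.1556]
 [0.5121 0.2825 0.1508]
 [0.5111 0.2785 0.1581]
 [0.512  0.2772 0.1524]
 [0.5134 0.2765 0.1434]
 [0.5094 0.2821 0.1523]
 [0.5092 0.2793 0.1536]
 [0.5096 0.2773 0.1513]
 [0.5096 0.2746 0.1521]
 [0.50
[... 2013 characters left out ...]
.4572 0.257  0.1526]
 [0.4573 0.2547 0.1515]
 [0.4566 0.2508 0.1587]
 [0.4569 0.2488 0.1562]
 [0.4552 0.2863 0.1425]
 [0.4553 0.2838 0.1424]
 [0.4554 0.2815 0.1418]
 [0.4538 0.2527 0.1614]
 [0.4538 0.2501 0.162 ]
 [0.4541 0.2482 0.1589]
 [0.4513 0.2526 0.1615]
 [0.4514 0.2476 0.1617]
 [0.4488 0.2523 0.1623]
 [0.4487 0.2496 0.1637]
 [0.4491 0.2477 0.1604]
 [0.4464 0.2498 0.162 ]]
green 88 (np.float64(368.28409090909093), np.float64(229.4090909090909)) [ 0.5196 -0.1705  0.0796]
redmark 4 (np.float64(304.0), np.float64(249.5)) [ 0.4639 -0.0023  0.0764]
knob hi 163 [ 0.4876 -0.0301  0.1011] ((0.49481257796287537, -0.03250787407159805), (0.0995984822511673, 0.0518762469291687), 40.32431411743164)
```

```bash
python3 -m inch '[{"x":0.7,"y":-1,"az":0.4,"gripper":1},{"x":0.7,"y":-1,"az":0.4,"gripper":1},{"x":0.7,"y":-1,"az":0.4,"gripper":1},{"x":0.7,"y":-1,"az":0.4,"gripper":1},{"x":0.7,"y":-1,"az":0.4,"gripper":1}]'; python3 -m inch '[{"x":0.7,"y":-1,"z":0.2,"az":0.405,"gripper":1},{"x":0.7,"y":-1,"z":0.2,"az":0.405,"gripper":1},{"x":0.7,"y":-1,"z":0.2,"az":0.405,"gripper":1},{"x":0.7,"y":-1,"z":0.2,"az":0.405,"gripper":1},{"x":0.7,"y":-1,"z":0.2,"az":0.405,"gripper":1},{"x":0.7,"y":-1,"z":0.2,"az":0.405,"gripper":1}]'
python3 - <<'E'
from h import *
s=snap('wrist');save(s,'w1.png')
st=bot.get_state();print(st['joint_positions'],R.from_rotvec(st['tool_rot']).as_matrix())
for t in ['rack_grip','hook_seat']:
  for o in bot.tip_of('wrist',t): print(t,o['p'],o['location'],pt(s,o['location']),pt(s,o['location'],.177))
h=cv2.cvtColor(s['image'],cv2.COLOR_RGB2HSV);m=(abs(h[...,0].astype(int)-112)<14)&(h[...,1]>150)&(h[...,2]>60)
C=cloud(s,m);C=C[C[:,2]>.185];print(len(C),np.median(C,0),cv2.minAreaRect(C[:,:2].astype(np.float32)))
E
```

```text
[-1.33149292  0.42609785  0.07388471  1.60598375 -0.03411925  1.1107839
 -0.06706618] [[-9.25356454e-01  3.79098179e-01 -5.78160787e-05]
 [ 3.79098180e-01  9.25356456e-01  3.70224381e-06]
 [ 5.49039956e-05 -1.84920750e-05 -9.99999998e-01]]
rack_grip 0.56 [109.8, 382.3] [0.35729614 0.39231174 0.13137212] [0.32597137 0.44080102 0.177     ]
5 [0.27338504 0.69655247 0.30314354] ((0.27272510528564453, 0.6962795257568359), (0.0027725205291062593, 0.00021794711938127875), 28.136030197143555)invalid input at $[0]: expected keys x, y, z, ax, ay, az, gripper
invalid input at $[0]: expected keys x, y, z, ax, ay, az, gripper
```

View pics/w1.png

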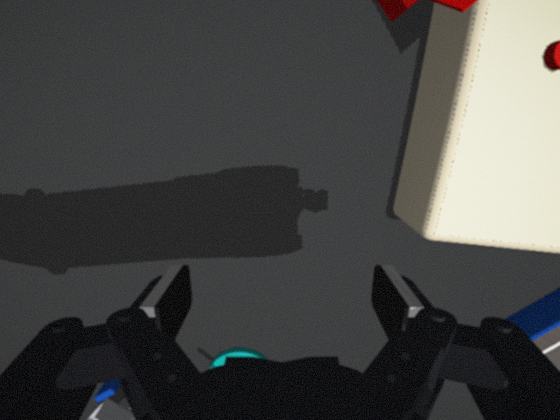

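The calls were refused because all seven keys are needed, so the arm hasn't moved. The wrist view still shows the start pose, with the fingers at (165,300) and (400,300).

```bash
python3 -m inch '[{"x":0.7,"y":-1,"z":0.2,"ax":0,"ay":0,"az":0.4,"gripper":1},{"x":0.7,"y":-1,"z":0.2,"ax":0,"ay":0,"az":0.4,"gripper":1},{"x":0.7,"y":-1,"z":0.2,"ax":0,"ay":0,"az":0.4,"gripper":1},{"x":0.7,"y":-1,"z":0.2,"ax":0,"ay":0,"az":0.4,"gripper":1},{"x":0.7,"y":-1,"z":0.2,"ax":0,"ay":0,"az":0.4,"gripper":1},{"x":0.7,"y":-1,"z":0.2,"ax":0,"ay":0,"az":0.4,"gripper":1}]'; python3 -m inch '[{"x":0.7,"y":-1,"z":0,"ax":0,"ay":0,"az":0.4,"gripper":1},{"x":0.7,"y":-1,"z":0,"ax":0,"ay":0,"az":0.4,"gripper":1},{"x":0.7,"y":-1,"z":0,"ax":0,"ay":0,"az":0.4,"gripper":1},{"x":0.7,"y":-1,"z":0,"ax":0,"ay":0,"az":0.4,"gripper":1},{"x":0.7,"y":-1,"z":0,"ax":0,"ay":0,"az":0.4,"gripper":1},{"x":0.7,"y":-1,"z":0,"ax":0,"ay":0,"az":0.4,"gripper":1},{"x":0.7,"y":-1,"z":0,"ax":0,"ay":0,"az":0.4,"gripper":1}]'
python3 - <<'E'
from h import *
s=snap('wrist');save(s,'w2.png')
st=bot.get_state();print(st['joint_positions'],R.from_rotvec(st['tool_rot']).as_matrix())
for t in ['rack_grip','hook_seat']:
  for o in bot.tip_of('wrist',t): print(t,o['p'],o['location'],pt(s,o['location']),pt(s,o['location'],.177))
h=cv2.cvtColor(s['image'],cv2.COLOR_RGB2HSV);m=(abs(h[...,0].astype(int)-112)<14)&(h[...,1]>150)&(h[...,2]>60)
C=cloud(s,m);C=C[(C[:,2]>.187)&(C[:,2]<.2)];print(len(C),np.median(C,0),cv2.minAreaRect(C[:,:2].astype(np.float32)))
E
```

```text
clock: 2.05
tool_pos: [0.365, 0.4703, 0.2797]
tool_rot: [-0.037, 3.139, 0.0]
contact_force: [0.4, 0.6, -0.4]
finger_gap: 0.0855
grip_force: 0.0
clock: 2.63
tool_pos: [0.4668, 0.3233, 0.2784]
tool_rot: [-0.694, 3.064, -0.0]
contact_force: [-0.8, 0.3, 0.6]
finger_gap: 0.0852
grip_force: 0.0
[-0.79295257  0.22444561  0.08370029  1.81900666 -0.02119045  1.09881891
  1.31702575] [[-9.01341414e-01 -4.33109287e-01 -4.28006766e-05]
 [-4.33109278e-01  9.01341365e-01  3.13310532e-04]
 [-9.71196807e-05  3.00937128e-04 -9.99999950e-01]]
rack_grip 0.94 [205.5, 189.7] [0.46642964 0.26345433 0.19334066] [0.47135934 0.26126139 0.177     ]
rack_grip 0.62 [397.5, 128.6] [0.36500074 0.38107062 0.14127665] [0.37007611 0.36900163 0.177     ]
hook_seat 0.87 [402.9, 249.8] [0.4536539  0.43546553 0.15414594] [0.44899826 0.42239773 0.177     ]
hook_seat 0.58 [217.4, 183.0] [0.46283966 0.26743706 0.17662029] [0.46273945 0.26747767 0.177     ]
hook_seat 0.17 [206.1, 188.2] [0.46548829 0.26333286 0.1925388 ] [0.47008965 0.26124652 0.177     ]
428 [0.4687822  0.2621245  0.19317716] ((0.4695715606212616, 0.2619556486606598), (0.00797256175428629, 0.02548861689865589), 26.03463363647461)
```

View pics/w2.png

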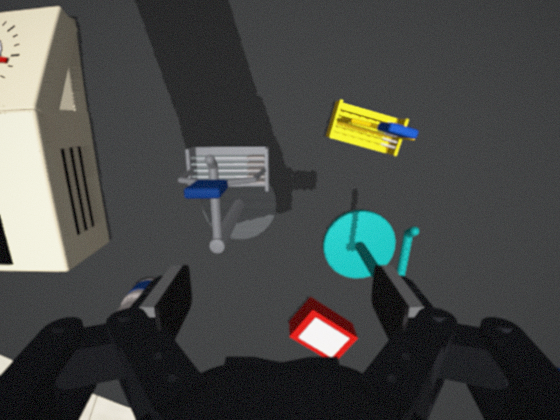

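The wrist view shows the steel rack's blue tab at (206,189), and the decoys are clear of the path. Both cameras put the tab within 4 mm of each other, at yaw 26°. Next I'll move over it, go down and grip.

```bash
python3 -m inch '[{"x":0.015,"y":-0.42,"z":0,"ax":0,"ay":0,"az":0.005,"gripper":1},{"x":0.015,"y":-0.42,"z":0,"ax":0,"ay":0,"az":0.005,"gripper":1},{"x":0.015,"y":-0.42,"z":0,"ax":0,"ay":0,"az":0.005,"gripper":1},{"x":0.015,"y":-0.42,"z":-0.2,"ax":0,"ay":0,"az":0.005,"gripper":1},{"x":0.015,"y":-0.42,"z":-0.35,"ax":0,"ay":0,"az":0.005,"gripper":1},{"x":0.015,"y":-0.42,"z":-0.5,"ax":0,"ay":0,"az":0.005,"gripper":1},{"x":0.015,"y":-0.42,"z":-0.65,"ax":0,"ay":0,"az":0.005,"gripper":1},{"x":0.015,"y":-0.42,"z":-0.65,"ax":0,"ay":0,"az":0.005,"gripper":1},{"x":0.015,"y":-0.42,"z":-0.65,"ax":0,"ay":0,"az":0.005,"gripper":1}]' && python3 -m inch '[{"x":0,"y":0,"z":0,"ax":0,"ay":0,"az":0,"gripper":0.5},{"x":0,"y":0,"z":0,"ax":0,"ay":0,"az":0,"gripper":0.4},{"x":0,"y":0,"z":0,"ax":0,"ay":0,"az":0,"gripper":0.3},{"x":0,"y":0,"z":0,"ax":0,"ay":0,"az":0,"gripper":0.2},{"x":0,"y":0,"z":0,"ax":0,"ay":0,"az":0,"gripper":0},{"x":0,"y":0,"z":0,"ax":0,"ay":0,"az":0,"gripper":0},{"x":0,"y":0,"z":0,"ax":0,"ay":0,"az":0,"gripper":0},{"x":0,"y":0,"z":0,"ax":0,"ay":0,"az":0,"gripper":0},{"x":0,"y":0,"z":0,"ax":0,"ay":0,"az":0,"gripper":0},{"x":0,"y":0,"z":0,"ax":0,"ay":0,"az":0,"gripper":0}]'
```

```text
clock: 3.53
tool_pos: [0.4673, 0.2624, 0.1804]
tool_rot: [0.709, -3.058, 0.001]
contact_force: [-0.1, -0.3, 0.2]
finger_gap: 0.0852
grip_force: 0.0
clock: 4.37
tool_pos: [0.4683, 0.2619, 0.1814]
tool_rot: [-0.707, 3.06, 0.001]
contact_force: [-1.0, 0.1, 5.9]
finger_gap: 0.0246
grip_force: 58.7
```

```bash
python3 -m inch '[{"x":0,"y":0,"z":0.05,"ax":0,"ay":0,"az":0,"gripper":0},{"x":0,"y":0,"z":0.1,"ax":0,"ay":0,"az":0,"gripper":0},{"x":0,"y":0,"z":0.15,"ax":0,"ay":0,"az":0,"gripper":0},{"x":0,"y":0,"z":0.2,"ax":0,"ay":0,"az":0,"gripper":0},{"x":0,"y":0,"z":0.215,"ax":0,"ay":0,"az":0,"gripper":0},{"x":0,"y":0,"z":0.215,"ax":0,"ay":0,"az":0,"gripper":0},{"x":-0.06,"y":-0.029,"z":0.215,"ax":0,"ay":0,"az":0,"gripper":0},{"x":-0.15,"y":-0.073,"z":0.215,"ax":0,"ay":0,"az":0,"gripper":0},{"x":-0.24,"y":-0.117,"z":0.215,"ax":0,"ay":0,"az":0,"gripper":0},{"x":-0.33,"y":-0.161,"z":0.215,"ax":0,"ay":0,"az":0,"gripper":0},{"x":-0.42,"y":-0.205,"z":0.215,"ax":0,"ay":0,"az":0,"gripper":0},{"x":-0.48,"y":-0.234,"z":0.215,"ax":0,"ay":0,"az":0,"gripper":0},{"x":-0.48,"y":-0.234,"z":0.215,"ax":0,"ay":0,"az":0,"gripper":0}]'
python3 -m inch '[{"x":0,"y":0,"z":0.1,"ax":0,"ay":0,"az":0,"gripper":0},{"x":0,"y":0,"z":0.3,"ax":0,"ay":0,"az":0,"gripper":0},{"x":0,"y":0,"z":0.5,"ax":0,"ay":0,"az":0,"gripper":0},{"x":0,"y":0,"z":0.65,"ax":0,"ay":0,"az":0,"gripper":0},{"x":0,"y":0,"z":0.7,"ax":0,"ay":0,"az":0,"gripper":0},{"x":0,"y":0,"z":0.7,"ax":0,"ay":0,"az":0,"gripper":0}]'
python3 - <<'E'
from h import *
s=snap('scene'); cv2.imwrite('pics/s2.png',cv2.resize(s['image'][110:260,220:440,::-1],None,fx=3,fy=3))
E
```

```text
clock: 5.45
tool_pos: [0.3942, 0.2254, 0.2128]
tool_rot: [0.707, -3.06, 0.001]
contact_force: [0.5, -0.2, -2.0]
finger_gap: 0.0243
grip_force: 59.1
clock: 5.95
tool_pos: [0.3969, 0.2271, 0.3195]
tool_rot: [-0.707, 3.058, 0.002]
contact_force: [-0.3, 0.1, -3.2]
finger_gap: 0.025
grip_force: 59.5
```

View pics/s2.png

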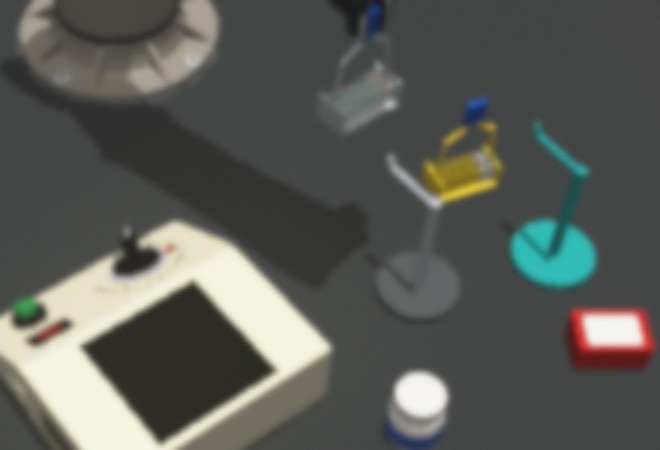

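The rack is free of the hook and hanging from the gripper at (360,90). The stand, yellow rack, jar and carton haven't moved. I'll check the plate centre in the scene view before crossing over.

Run:
```python
from h import *
np.set_printoptions(precision=4,suppress=True)
for n,b in (('scene',(240,195,318,270)),('top',(268,142,358,228))):
    s=snap(n); h=cv2.cvtColor(s['image'],cv2.COLOR_RGB2HSV); m=np.zeros(h.shape[:2],np.uint8)
    m[b[1]:b[3],b[0]:b[2]]=(h[b[1]:b[3],b[0]:b[2],2]<100)
    nn,l,st,_=cv2.connectedComponentsWithStats(m); k=1+st[1:,4].argmax()
    c=max(cv2.findContours((l==k).astype(np.uint8),0,2)[0],key=cv2.contourArea)
    P=np.array([pt(s,q,z=.103)[:2] for q in c[:,0].astype(float)]).astype(np.float32)
    print(n,st[k],cv2.minAreaRect(P),np.median(cloud(s,l==k),0))
    hh=h[...,0].astype(int)
    m=(abs(hh-65)<22)&(h[...,1]>90)&(h[...,2]>50); nn,l,st,ce=cv2.connectedComponentsWithStats(m.astype(np.uint8)); 
    k=1+st[1:,4].argmax();print('green',st[k],pt(s,ce[k]),np.median(cloud(s,l==k),0))
    for t in ['plate_center','knob_grip','pointer_tip','marker_tip','start_top']:
        for o in bot.tip_of(n,t)[:2]: print(t,round(o['p'],2),np.round(o['location'],1),pt(s,o['location']))
```

```text
scene [ 248  205   63   52 1719] ((0.6371790766716003, -0.02107534557580948), (0.14175231754779816, 0.1422939896583557), 25.972505569458008) [ 0.6389 -0.0218  0.1017]
green [225 209   8   7  41] [ 0.5245 -0.1715  0.079 ] [ 0.5263 -0.1719  0.0781]
plate_center 0.74 [280.  230.9] [ 0.6439 -0.0181  0.1023]
knob_grip 0.59 [262.5 187.6] [ 0.456  -0.0467  0.0982]
pointer_tip 0.64 [266.4 195. ] [ 0.4797 -0.0375  0.085 ]
marker_tip 0.47 [276.8 193.1] [ 0.468  -0.0003  0.0728]
start_top 0.55 [230.4 206.4] [ 0.4368 -0.1658 -0.0027]
top [ 277  149   72   71 2953] ((0.6340622305870056, -0.02105087786912918), (0.1453973352909088, 0.14396972954273224), 26.116376876831055) [ 0.6327 -0.0209  0.1032]
green [363 224  11  11  92] [ 0.5193 -0.1705  0.0813] [ 0.5195 -0.1707  0.079 ]
plate_center 0.86 [312.8 187.7] [ 0.6238 -0.0225  0.1039]
plate_center 0.26 [305.5 250.7] [ 0.4615 -0.0064  0.0689]
knob_grip 0.59 [324.1 248.5] [ 0.4643 -0.0532  0.1041]
marker_tip 0.73 [319.6 212.3] [ 0.5594 -0.0411  0.0996]
marker_tip 0.6 [307.8 250.3] [ 0.4623 -0.0124  0.0721]
start_top 0.53 [368.9 229.6] [ 0.519  -0.1725  0.0797]
```

```bash
python3 -m inch '[{"x":0.06,"y":-0.06,"z":0,"ax":0,"ay":0,"az":0,"gripper":0},{"x":0.16,"y":-0.165,"z":0,"ax":0,"ay":0,"az":0,"gripper":0},{"x":0.28,"y":-0.29,"z":0,"ax":0,"ay":0,"az":0,"gripper":0},{"x":0.42,"y":-0.435,"z":0,"ax":0,"ay":0,"az":0,"gripper":0},{"x":0.56,"y":-0.58,"z":0,"ax":0,"ay":0,"az":0,"gripper":0},{"x":0.7,"y":-0.725,"z":0,"ax":0,"ay":0,"az":0,"gripper":0},{"x":0.8,"y":-0.83,"z":0,"ax":0,"ay":0,"az":0,"gripper":0}]'
python3 -m inch '[{"x":0.1,"y":-0.105,"z":0,"ax":0,"ay":0,"az":0,"gripper":0},{"x":0.24,"y":-0.25,"z":0,"ax":0,"ay":0,"az":0,"gripper":0},{"x":0.38,"y":-0.39,"z":0,"ax":0,"ay":0,"az":0,"gripper":0},{"x":0.52,"y":-0.54,"z":0,"ax":0,"ay":0,"az":0,"gripper":0},{"x":0.64,"y":-0.66,"z":0,"ax":0,"ay":0,"az":0,"gripper":0},{"x":0.73,"y":-0.76,"z":0,"ax":0,"ay":0,"az":0,"gripper":0},{"x":0.79,"y":-0.825,"z":0,"ax":0,"ay":0,"az":0,"gripper":0},{"x":0.79,"y":-0.825,"z":0,"ax":0,"ay":0,"az":0,"gripper":0},{"x":0.79,"y":-0.825,"z":0,"ax":0,"ay":0,"az":0,"gripper":0},{"x":0.79,"y":-0.825,"z":0,"ax":0,"ay":0,"az":0,"gripper":0}]'
python3 - <<'E'
from h import *
np.set_printoptions(precision=4,suppress=True)
st=bot.get_state();print(st['tool_pos'],R.from_rotvec(st['tool_rot']).as_matrix()[:,1],st['joint_positions'])
s=snap('scene'); cv2.imwrite('pics/s3.png',cv2.resize(s['image'][100:300,200:400,::-1],None,fx=3,fy=3))
m=bot.outline_of('scene','rack')
for o in m[:2]:
    C=cloud(s,o['pixels']);C=C[C[:,1]<.15];print(o['p'],len(C)); 
    if len(C): print(np.percentile(C,[1,50,99],axis=0))
E
```

```text
clock: 7.18
tool_pos: [0.5176, 0.0998, 0.3181]
tool_rot: [-0.705, 3.061, -0.001]
contact_force: [-0.1, -0.1, -2.4]
finger_gap: 0.0249
grip_force: 59.5
clock: 8.02
tool_pos: [0.6342, -0.0208, 0.3179]
tool_rot: [0.708, -3.06, -0.001]
contact_force: [-0.4, 0.3, -3.1]
finger_gap: 0.0248
grip_force: 59.5
[ 0.6342 -0.0208  0.3179] [-0.4395  0.8983  0.0006] [-0.3501  0.3187  0.3641  1.6345 -0.12    1.2109  2.0654]
0.67 626
[[ 0.4969 -0.0661  0.0861]
 [ 0.6406 -0.0201  0.2125]
 [ 0.673   0.037   0.3271]]
0.59 0
```

View pics/s3.png

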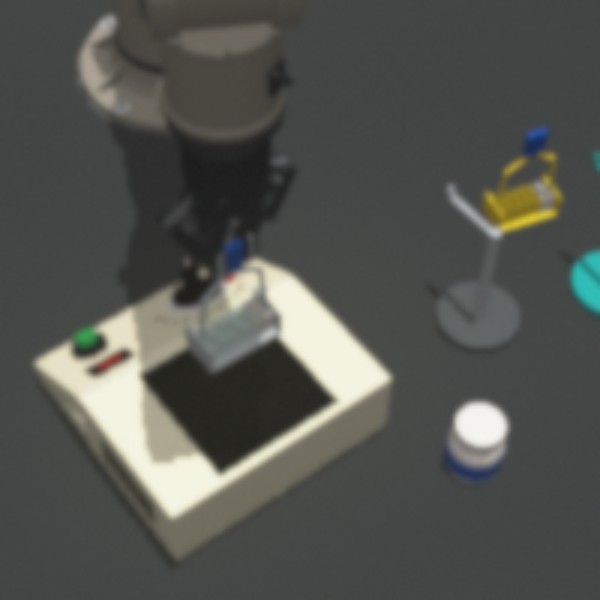

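The rack hangs upright over the plate, with the tray at (235,335) in the crop and the plate below it. I'll go down most of the way, then creep.

```bash
python3 -m inch '[{"x":0.005,"y":0,"z":-0.1,"ax":0,"ay":0,"az":0,"gripper":0},{"x":0.005,"y":0,"z":-0.22,"ax":0,"ay":0,"az":0,"gripper":0},{"x":0.005,"y":0,"z":-0.34,"ax":0,"ay":0,"az":0,"gripper":0},{"x":0.005,"y":0,"z":-0.43,"ax":0,"ay":0,"az":0,"gripper":0},{"x":0.005,"y":0,"z":-0.49,"ax":0,"ay":0,"az":0,"gripper":0},{"x":0.005,"y":0,"z":-0.52,"ax":0,"ay":0,"az":0,"gripper":0},{"x":0.005,"y":0,"z":-0.535,"ax":0,"ay":0,"az":0,"gripper":0},{"x":0.005,"y":0,"z":-0.545,"ax":0,"ay":0,"az":0,"gripper":0},{"x":0.005,"y":0,"z":-0.55,"ax":0,"ay":0,"az":0,"gripper":0},{"x":0.005,"y":0,"z":-0.555,"ax":0,"ay":0,"az":0,"gripper":0},{"x":0.005,"y":0,"z":-0.555,"ax":0,"ay":0,"az":0,"gripper":0},{"x":0.005,"y":0,"z":-0.555,"ax":0,"ay":0,"az":0,"gripper":0}]'
python3 - <<'E'
from h import *
s=snap('scene'); o=bot.outline_of('scene','rack')[0]
C=cloud(s,o['pixels']);C=C[(C[:,1]<.15)&(C[:,0]>.55)];print(np.sort(C[:,2])[:40].round(4))
E
```

```text
clock: 9.12
tool_pos: [0.6355, -0.0218, 0.2351]
tool_rot: [-0.707, 3.061, -0.0]
contact_force: [-0.6, 0.7, -2.5]
finger_gap: 0.0245
grip_force: 59.5
[]
```

Not in contact yet. I'll creep 2 mm, then check the force.

```bash
python3 -m inch '[{"x":0,"y":0,"z":-0.005,"ax":0,"ay":0,"az":0,"gripper":0},{"x":0,"y":0,"z":-0.01,"ax":0,"ay":0,"az":0,"gripper":0},{"x":0,"y":0,"z":-0.013,"ax":0,"ay":0,"az":0,"gripper":0},{"x":0,"y":0,"z":-0.013,"ax":0,"ay":0,"az":0,"gripper":0}]'
python3 -m inch '[{"x":0,"y":0,"z":-0.005,"ax":0,"ay":0,"az":0,"gripper":0},{"x":0,"y":0,"z":-0.01,"ax":0,"ay":0,"az":0,"gripper":0},{"x":0,"y":0,"z":-0.01,"ax":0,"ay":0,"az":0,"gripper":0}]'
```

```text
clock: 9.55
tool_pos: [0.6353, -0.0218, 0.2327]
tool_rot: [0.707, -3.061, 0.0]
contact_force: [0.2, -0.5, -2.8]
finger_gap: 0.0247
grip_force: 59.5
clock: 9.8
tool_pos: [0.6359, -0.0216, 0.2325]
tool_rot: [-0.707, 3.059, 0.0]
contact_force: [-3.3, 0.3, 10.8]
finger_gap: 0.0244
grip_force: 61.1
```

Contact is at the expected height. I'll open and retreat upward.

```bash
python3 -m inch '[{"x":0,"y":0,"z":0.003,"ax":0,"ay":0,"az":0,"gripper":0},{"x":0,"y":0,"z":0.003,"ax":0,"ay":0,"az":0,"gripper":0.4},{"x":0,"y":0,"z":0.003,"ax":0,"ay":0,"az":0,"gripper":0.6},{"x":0,"y":0,"z":0.003,"ax":0,"ay":0,"az":0,"gripper":0.7},{"x":0,"y":0,"z":0.003,"ax":0,"ay":0,"az":0,"gripper":0.7},{"x":0,"y":0,"z":0.003,"ax":0,"ay":0,"az":0,"gripper":0.7},{"x":0,"y":0,"z":0.1,"ax":0,"ay":0,"az":0,"gripper":0.7},{"x":0,"y":0,"z":0.25,"ax":0,"ay":0,"az":0,"gripper":0.7},{"x":0,"y":0,"z":0.5,"ax":0,"ay":0,"az":0,"gripper":0.7},{"x":0,"y":0,"z":0.7,"ax":0,"ay":0,"az":0,"gripper":0.7},{"x":-0.15,"y":-0.07,"z":0.8,"ax":0,"ay":0,"az":0,"gripper":0.7},{"x":-0.35,"y":-0.17,"z":0.8,"ax":0,"ay":0,"az":0,"gripper":0.7},{"x":-0.55,"y":-0.27,"z":0.8,"ax":0,"ay":0,"az":0,"gripper":0.7},{"x":-0.75,"y":-0.37,"z":0.8,"ax":0,"ay":0,"az":0,"gripper":0.7},{"x":-0.75,"y":-0.37,"z":0.8,"ax":0,"ay":0,"az":0,"gripper":0.7},{"x":-0.75,"y":-0.37,"z":0.8,"ax":0,"ay":0,"az":0,"gripper":0.7}]'
python3 - <<'E'
from h import *
np.set_printoptions(precision=4,suppress=True)
print(bot.get_state()['joint_positions'])
s=snap('wrist');save(s,'w3.png')
for t in ['knob_grip','pointer_tip','marker_tip','start_top','plate_center']:
  for o in bot.tip_of('wrist',t)[:2]: print(t,round(o['p'],2),np.round(o['location'],1),pt(s,o['location']))
s=snap('scene');o=bot.outline_of('scene','rack')
for q in o:
  C=cloud(s,q['pixels']);C=C[(C[:,1]<.15)&(C[:,0]>.52)];print(q['p'],len(C)); 
  if len(C): t=C[(C[:,2]>.1)&(C[:,2]<.15)];print(cv2.minAreaRect(t[:,:2].astype(np.float32)),C.max(0))
E
```

```text
clock: 11.13
tool_pos: [0.5218, -0.0782, 0.3521]
tool_rot: [-0.704, 3.06, 0.001]
contact_force: [-0.0, 0.3, 0.2]
finger_gap: 0.0599
grip_force: 0.0
[-0.3349  0.0947  0.395   1.8194 -0.0396  1.2336  2.0948]
knob_grip 0.73 [326.8 152.6] [ 0.4659 -0.046   0.1058]
pointer_tip 0.96 [339.  141.8] [ 0.4471 -0.0296  0.057 ]
marker_tip 0.65 [348.7 162.9] [ 0.4657 -0.0083  0.0731]
start_top 0.75 [218.1 143. ] [ 0.5158 -0.171   0.0795]
plate_center 0.75 [284. 276.] [ 0.6244 -0.0255  0.1276]
0.69 449
((0.6347885727882385, -0.026538822799921036), (0.05953158810734749, 0.08418875187635422), 21.602632522583008) [0.6763 0.0185 0.2441]
0.67 0
```

View pics/w3.png

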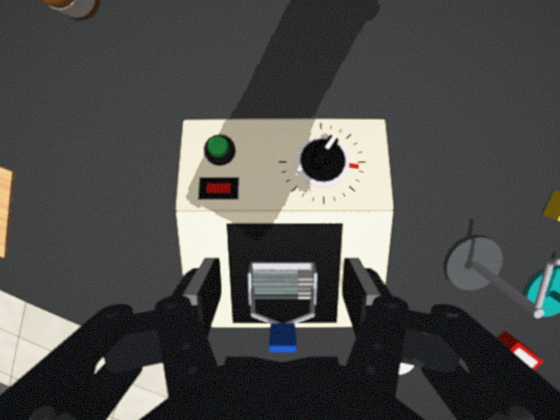

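The rack stands upright mid-plate at (283,290). The knob is at (323,161), its pointer up near (333,140), the marker at (354,166) and the button at (219,148). Next I'll fit the knob geometry in the warmer frame.

```bash
cat > k.py <<'E'
from h import *
from scipy.optimize import least_squares
np.set_printoptions(precision=4,suppress=True)
yaw=np.radians(26.05);Wz=R.from_euler('z',yaw).as_matrix()
PC=np.array([.6355,-.021,.103]); O=PC-Wz@[.06,0,.103]
# panel frame: px=up-slope, py=warmer y, pz=normal ; origin at panel's lower edge middle
Pm=Wz@R.from_euler('y',-30,degrees=True).as_matrix(); PO=O+Wz@[-.145,0,.035]
def topanel(X): return (X-PO)@Pm
def onpanel(s,px,h):
    T=np.array(s['extrinsics']);v=T[:3,:3]@ray(s,px);c=topanel(T[:3,3]);d=v@Pm
    return c+d*(h-c[2])/d[2]
def analyse(n):
    s=snap(n);f=np.ones(s['image'].shape[:2],bool);C=topanel(cloud(s,f));w,c=np.nonzero(s['range_z']>0)
    h=cv2.cvtColor(s['image'],cv2.COLOR_RGB2HSV)[w,c].astype(int)
    ins=(C[:,0]>.0)&(C[:,0]<.128)&(abs(C[:,1])<.14)
    dark=h[:,2]<75
    p=C[ins&~dark&(abs(C[:,2])<.006)]; print(n,'panel h',np.median(p[:,2]))
    gr=ins&(abs(h[:,0]-65)<22)&(h[:,1]>90); print(' green',gr.sum(),np.median(C[gr],0))
    rd=ins&((h[:,0]<8)|(h[:,0]>172))&(h[:,1]>110)&(C[:,1]>0)
    if rd.sum(): print(' red',rd.sum(),np.mean([onpanel(s,q,.006) for q in zip(c[rd],w[rd])],0),np.median(C[rd],0))
    bar=ins&(C[:,2]>.026)&(C[:,2]<.046)&(C[:,1]>0); 
    if bar.sum()>4: print(' bar',bar.sum(),cv2.minAreaRect(C[bar][:,:2].astype(np.float32)),C[bar][:,2].max())
    sk=ins&(C[:,2]>.005)&(C[:,2]<.014)&dark&(C[:,1]>0)
    if sk.sum()>20: print(' skirt',sk.sum(),cv2.minEnclosingCircle(C[sk][:,:2].astype(np.float32)),np.median(C[sk],0))
    wh=ins&(h[:,1]<40)&(h[:,2]>150)&(C[:,2]>.010)&(C[:,1]>0); print(' white',C[wh][:12])
    for t in ['pointer_tip','marker_tip','knob_grip']:
        for o in bot.tip_of(n,t)[:1]: print(' ',t,round(o['p'],2),onpanel(s,o['location'],.033 if t[0]=='k' else .006))
    return s
if __name__=='__main__':
    for n in ('wrist','top','scene'): analyse(n)
E
python3 k.py
```

```text
wrist panel h 0.0008726027867201238
 green 552 [ 0.0568 -0.0799  0.0218]
 red 73 [0.0708 0.0722 0.006 ] [0.0736 0.0872 0.0056]
 bar 436 ((0.06619942933320999, 0.05166558921337128), (0.014359541237354279, 0.04328542575240135), 58.00786209106445) 0.043088955587956355
 skirt 988 ((0.06708846986293793, 0.050693679600954056), 0.028927309438586235) [0.0715 0.0486 0.0108]
 white [[0.0473 0.0605 0.0415]
 [0.048  0.0595 0.0403]
 [0.0489 0.0604 0.0421]
 [0.0483 0.0618 0.0409]
 [0.0479 0.0632 0.0401]
 [0.05   0.0592 0.0416]
 [0.0501 0.0604 0.0417]
 [0.0498 0.0617 0.0412]
 [0.0504 0.0627 0.0423]
 [0.0511 0.058  0.0411]
 [0.0513 0.0592 0.0414]
 [0.0512 0.0604 0.0414]]
  pointer_tip 0.76 [0.0369 0.0724 0.006 ]
  marker_tip 0.89 [0.0687 0.0856 0.006 ]
  knob_grip 0.92 [0.068  0.0491 0.033 ]
top panel h 0.0009559534827146172
 green 0 [nan nan nan]
 red 4 [0.0716 0.0922 0.006 ] [0.0711 0.0921 0.0049]
 bar 103 ((0.0643426924943924, 0.05057462677359581), (0.017260227352380753, 0.0409686416387558), 54.80130386352539) 0.044990258498853866
 skirt 134 ((0.06542474031448364, 0.04927293583750725), 0.02787542
[... 191 characters left out ...]
594 0.0525 0.0423]
 [0.0561 0.0793 0.0108]
 [0.0577 0.0558 0.0417]
 [0.0563 0.0533 0.0413]
 [0.0521 0.0778 0.0104]
 [0.0534 0.0564 0.0382]]
  pointer_tip 0.76 [0.0332 0.0798 0.006 ]
  knob_grip 0.78 [0.0643 0.0487 0.033 ]
scene panel h -0.0008784175176504446
 green 34 [ 0.0581 -0.0864  0.0191]
 bar 38 ((0.06655678898096085, 0.04887697100639343), (0.013256082311272621, 0.046299099922180176), 58.14942932128906) 0.04203300430475432
 skirt 55 ((0.06828282028436661, 0.04673337936401367), 0.025525815784931183) [0.0766 0.0467 0.0086]
 white []
  pointer_tip 0.48 [0.0367 0.0598 0.006 ]
  marker_tip 0.53 [0.0758 0.0859 0.006 ]
  knob_grip 0.68 [0.0449 0.0497 0.033 ]
  return _methods._mean(a, axis=axis, dtype=dtype,
  ret = um.true_divide(
```

```bash
cat > g.py <<'E'
from k import *
def cmd(target_p,Rt):
    "shift/turn units from present pose"
    st=bot.get_state();d=(target_p-st['tool_pos'])/.15
    rv=(R.from_matrix(Rt)*R.from_rotvec(st['tool_rot']).inv()).as_rotvec()/np.radians(60)
    print('shift',d.round(3),'turn',rv.round(3))
Rdown=R.from_euler('z',yaw+np.pi).as_matrix()@np.diag([1,1,1.])
def toolR(phi):  # tool z into panel, tool y = warmer y turned clockwise phi deg about normal
    y=Pm@np.array([np.sin(np.radians(phi)),np.cos(np.radians(phi)),0]);z=-Pm[:,2]
    return np.c_[np.cross(y,z),y,z]
KA=np.array([.0665,.0505])
def world(px,py,h): return PO+Pm@np.array([px,py,h])
E
python3 - <<'E'
from g import *
print(world(*KA,.034),R.from_rotvec(bot.get_state()['tool_rot']).as_matrix(),toolR(0))
cmd(world(*KA,.130),toolR(0))
E
```

```text
[ 0.4656 -0.0478  0.0977] [[-0.8986 -0.4387  0.    ]
 [-0.4387  0.8986 -0.    ]
 [-0.     -0.     -1.    ]] [[-0.778  -0.4392  0.4492]
 [-0.3803  0.8984  0.2196]
 [-0.5     0.     -0.866 ]]
shift [-0.669  0.056 -1.137] turn [ 0.219 -0.449  0.   ]
```

```bash
python3 -m inch '[{"x":-0.15,"y":0.01,"z":0,"ax":0.04,"ay":-0.09,"az":0,"gripper":0.7},{"x":-0.35,"y":0.025,"z":-0.1,"ax":0.09,"ay":-0.18,"az":0,"gripper":0.7},{"x":-0.55,"y":0.04,"z":-0.25,"ax":0.13,"ay":-0.27,"az":0,"gripper":0.7},{"x":-0.71,"y":0.05,"z":-0.45,"ax":0.175,"ay":-0.36,"az":0,"gripper":0.7},{"x":-0.71,"y":0.05,"z":-0.65,"ax":0.219,"ay":-0.449,"az":0,"gripper":0.7},{"x":-0.71,"y":0.05,"z":-0.85,"ax":0.219,"ay":-0.449,"az":0,"gripper":0.7},{"x":-0.71,"y":0.05,"z":-1,"ax":0.219,"ay":-0.449,"az":0,"gripper":0.7},{"x":-0.71,"y":0.05,"z":-1,"ax":0.219,"ay":-0.449,"az":0,"gripper":0.7},{"x":-0.71,"y":0.05,"z":-1,"ax":0.219,"ay":-0.449,"az":0,"gripper":0.7},{"x":-0.71,"y":0.05,"z":-1,"ax":0.219,"ay":-0.449,"az":0,"gripper":0.7}]'
python3 - <<'E'
from g import *
print(bot.get_state()['joint_positions']);cmd(world(*KA,.150),toolR(0))
s=analyse('wrist');save(s,'w4.png')
E
```

```text
clock: 12.97
tool_pos: [0.4204, -0.0716, 0.2073]
tool_rot: [-0.598, 2.567, 0.157]
contact_force: [-1.3, -0.1, -1.1]
finger_gap: 0.0599
grip_force: 0.0
[-0.3638 -0.1488  0.5921  2.461  -0.5589  0.4621  2.7294]
shift [-0.046 -0.011 -0.061] turn [ 0.004 -0.008 -0.003]
wrist panel h 0.0011657828262397986
 green 3372 [0.0662 0.0186 0.2133]
 red 322 [0.1941 0.114  0.006 ] [0.0673 0.0867 0.1969]
 bar 953 ((0.06589801609516144, 0.05152827128767967), (0.0143317561596632, 0.042005736380815506), 56.202030181884766) 0.043228270017443934
 skirt 2050 ((0.06513729691505432, 0.05117148905992508), 0.028766898438334465) [0.0619 0.0489 0.0111]
 white [[0.0398 0.0662 0.0121]
 [0.0399 0.0672 0.0109]
 [0.0407 0.0663 0.0122]
 [0.0408 0.0672 0.0111]
 [0.0407 0.068  0.0115]
 [0.0415 0.0654 0.0127]
 [0.0415 0.0662 0.0127]
 [0.0417 0.0672 0.0109]
 [0.0416 0.068  0.0116]
 [0.0416 0.0689 0.0113]
 [0.0414 0.0697 0.0127]
 [0.0425 0.0646 0.0112]]
  pointer_tip 0.78 [0.0372 0.0708 0.006 ]
  marker_tip 0.69 [0.0718 0.0855 0.006 ]
  knob_grip 0.83 [0.0668 0.0491 0.033 ]
```

View pics/w4.png

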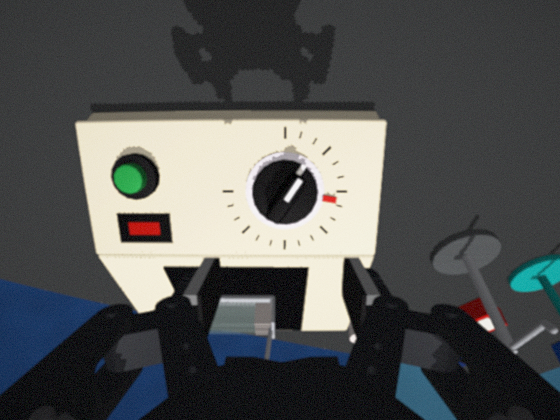

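The dial is face-on: pointer from (290,190) to (303,168), marker at (330,199), button at (130,178). Joints 4 and 7 are near their limits here, but turning clockwise and going down will relieve them. Now the exact angles.

```bash
cat > a.py <<'E'
from g import *
def angles(n='wrist',verbose=True):
    s=snap(n);h=cv2.cvtColor(s['image'],cv2.COLOR_RGB2HSV).astype(int)
    f=s['range_z']>0;C=topanel(cloud(s,f));w,c=np.nonzero(f);H=h[w,c]
    rr=np.hypot(C[:,0]-KA[0],C[:,1]-KA[1]);dark=H[:,2]<75
    b=(C[:,2]>.036)&(C[:,2]<.046)&(rr<.03); q=cv2.minAreaRect(C[b][:,:2].astype(np.float32)) if b.sum()>20 else None
    sk=(C[:,2]>.006)&(C[:,2]<.02)&(rr<.036)&dark
    sc=cv2.minEnclosingCircle(C[sk][:,:2].astype(np.float32)); print('bar',q,'skirt',sc)
    rd=((H[:,0]<8)|(H[:,0]>172))&(H[:,1]>120)&(H[:,2]>90)&(rr>.03)&(rr<.056)&(C[:,2]<.015)&(C[:,2]>-.005)
    wh=(H[:,1]<60)&(H[:,2]>130)&(C[:,2]>.008)&(C[:,2]<.014)&(rr<.028)
    ax=np.array(q[0]) if q else KA
    for nm,ctr in (('barctr',ax),('skirt',np.array(sc[0])),('KA',KA)):
        for k,m in (('red',rd),('white',wh)):
            if m.sum()<3: continue
            p=C[m][:,:2].mean(0)-ctr; print(nm,k,m.sum(),'h',np.median(C[m][:,2]).round(4),'r',np.hypot(*p).round(4),'ang',np.degrees(np.arctan2(p[1],-p[0])).round(2))
    return s
if __name__=='__main__':
    import sys
    angles('wrist');print('--top');angles('top')
E
python3 a.py
python3 - <<'E'
from g import *
KA=np.array([.0658,.0512])
cmd(world(*KA,.09),toolR(33));cmd(world(*KA,.034),toolR(33))
E
```

```text
bar ((0.06587529182434082, 0.051560066640377045), (0.01422103215008974, 0.04181144759058952), 56.74846267700195) skirt ((0.06525462865829468, 0.05126520246267319), 0.028815997764468193)
barctr red 80 h 0.005 r 0.0411 ang 98.67
barctr white 36 h 0.0119 r 0.0141 ang 33.0
skirt red 80 h 0.005 r 0.0415 ang 99.45
skirt white 36 h 0.0119 r 0.0138 ang 35.44
KA red 80 h 0.005 r 0.0421 ang 97.61
KA white 36 h 0.0119 r 0.0152 ang 35.06
--top
bar ((0.06578284502029419, 0.051175326108932495), (0.014005768112838268, 0.04001455381512642), 55.94208526611328) skirt ((0.06573333591222763, 0.05027526244521141), 0.027542879804968834)
barctr red 3 h 0.0024 r 0.0399 ang 95.45
skirt red 3 h 0.0024 r 0.0408 ang 95.4
KA red 3 h 0.0024 r 0.0405 ang 94.35
shift [ 0.124  0.077 -0.413] turn [ 0.247  0.115 -0.477]
shift [ 0.292  0.159 -0.736] turn [ 0.247  0.115 -0.477]
```

```bash
python3 -m inch '[{"x":0.02,"y":0.01,"z":-0.1,"ax":0.049,"ay":0.023,"az":-0.095,"gripper":0.5},{"x":0.05,"y":0.03,"z":-0.2,"ax":0.099,"ay":0.046,"az":-0.19,"gripper":0.5},{"x":0.08,"y":0.05,"z":-0.3,"ax":0.148,"ay":0.069,"az":-0.286,"gripper":0.5},{"x":0.124,"y":0.077,"z":-0.413,"ax":0.198,"ay":0.092,"az":-0.38,"gripper":0.5},{"x":0.124,"y":0.077,"z":-0.413,"ax":0.247,"ay":0.115,"az":-0.477,"gripper":0.5},{"x":0.124,"y":0.077,"z":-0.413,"ax":0.247,"ay":0.115,"az":-0.477,"gripper":0.5},{"x":0.124,"y":0.077,"z":-0.413,"ax":0.247,"ay":0.115,"az":-0.477,"gripper":0.5},{"x":0.124,"y":0.077,"z":-0.413,"ax":0.247,"ay":0.115,"az":-0.477,"gripper":0.5}]'
python3 - <<'E'
from g import *
KA=np.array([.0658,.0512])
print(topanel(bot.get_state()['tool_pos']),bot.get_state()['joint_positions'])
cmd(world(*KA,.034),toolR(33))
E
```

```text
clock: 13.93
tool_pos: [0.4401, -0.0593, 0.1456]
tool_rot: [-0.022, 2.664, 0.288]
contact_force: [1.0, 0.7, 0.8]
finger_gap: 0.0425
grip_force: 0.0
[0.0662 0.0514 0.0895] [ 0.4788  0.0885 -0.2874  2.4593 -1.0009  0.3201  2.7048]
shift [ 0.164  0.079 -0.322] turn [ 0.072  0.019 -0.113]
```

```bash
python3 -m inch '[{"x":0.05,"y":0.024,"z":-0.1,"ax":0.072,"ay":0.019,"az":-0.113,"gripper":0.5},{"x":0.08,"y":0.038,"z":-0.16,"ax":0.072,"ay":0.019,"az":-0.113,"gripper":0.5},{"x":0.08,"y":0.038,"z":-0.16,"ax":0.072,"ay":0.019,"az":-0.113,"gripper":0.5},{"x":0.08,"y":0.038,"z":-0.16,"ax":0.072,"ay":0.019,"az":-0.113,"gripper":0.5},{"x":0.08,"y":0.038,"z":-0.16,"ax":0.072,"ay":0.019,"az":-0.113,"gripper":0.5}]'
python3 - <<'E'
from g import *
KA=np.array([.0658,.0512])
print(topanel(bot.get_state()['tool_pos']),bot.get_state()['joint_positions'])
cmd(world(*KA,.034),toolR(33))
E
```

```text
clock: 14.35
tool_pos: [0.4516, -0.0541, 0.1211]
tool_rot: [0.164, 2.66, 0.353]
contact_force: [-0.3, -0.6, 0.3]
finger_gap: 0.0427
grip_force: 0.0
[0.0649 0.051  0.0619] [ 0.8509  0.2111 -0.7     2.4438 -1.0051  0.2027  2.5973]
shift [ 0.087  0.044 -0.158] turn [-0.001 -0.002  0.002]
```

```bash
python3 -m inch '[{"x":0.04,"y":0.02,"z":-0.07,"ax":0,"ay":0,"az":0,"gripper":0.5},{"x":0.07,"y":0.035,"z":-0.12,"ax":0,"ay":0,"az":0,"gripper":0.5},{"x":0.087,"y":0.044,"z":-0.158,"ax":0,"ay":0,"az":0,"gripper":0.5},{"x":0.087,"y":0.044,"z":-0.158,"ax":0,"ay":0,"az":0,"gripper":0.5},{"x":0.087,"y":0.044,"z":-0.158,"ax":0,"ay":0,"az":0,"gripper":0.5}]'
python3 - <<'E'
from g import *
KA=np.array([.0658,.0512])
print(topanel(bot.get_state()['tool_pos']),bot.get_state()['joint_positions'])
cmd(world(*KA,.034),toolR(33))
E
```

```text
clock: 14.77
tool_pos: [0.4657, -0.0503, 0.1057]
tool_rot: [0.157, 2.671, 0.356]
contact_force: [0.5, 0.4, -0.7]
finger_gap: 0.0429
grip_force: 0.0
[0.0696 0.0483 0.0414] [ 0.7828  0.2667 -0.6598  2.4246 -1.0201  0.1631  2.6126]
shift [-0.006  0.019 -0.056] turn [-0.002 -0.011 -0.005]
```

Joints 5 and 6 are at their limits in this arm posture. I'll fit a kinematic model to the logged states so I can choose a workable posture.

```bash
cat > kin.py <<'E'
import numpy as np
from scipy.spatial.transform import Rotation as R
from scipy.optimize import least_squares
from itertools import product
Q=np.array([[-1.3315,.4261,.0739,1.606,-.0341,1.1108,-.0671],[-.79295,.22445,.0837,1.81901,-.02119,1.09882,1.31703],[-.3501,.3187,.3641,1.6345,-.12,1.2109,2.0654],[-.3349,.0947,.395,1.8194,-.0396,1.2336,2.0948],[-.3638,-.1488,.5921,2.461,-.5589,.4621,2.7294],[.4788,.0885,-.2874,2.4593,-1.0009,.3201,2.7048],[.8509,.2111,-.7,2.4438,-1.0051,.2027,2.5973],[.7828,.2667,-.6598,2.4246,-1.0201,.1631,2.6126]])
P=np.array([[.2559,.6246,.2483],[.4668,.3233,.2784],[.6342,-.0208,.3179],[.5218,-.0782,.3521],[.4204,-.0716,.2073],[.4401,-.0593,.1456],[.4516,-.0541,.1211],[.4657,-.0503,.1057]])
V=np.array([[-.6069,-3.0824,0],[-.694,3.064,0],[.708,-3.06,-.001],[-.704,3.06,.001],[-.598,2.567,.157],[-.022,2.664,.288],[.164,2.66,.353],[.157,2.671,.356]])
lo=np.array([-2.85,-.5,-1.23,.21,-1.02,.16,-2.73]);hi=np.array([2.85,2.14,1.37,2.46,4.16,2.05,2.73])
AX='zyzyzyz'
def fk(q,sg,prm):
    # prm: 8 link translations in x,z (zero pose upright) + joint offsets 7
    T=prm[:16].reshape(8,2);off=prm[16:23];M=np.eye(3);p=np.array([T[0,0],0,T[0,1]])
    for i in range(7):
        M=M@R.from_euler(AX[i],sg[i]*q[i]+off[i]).as_matrix(); p=p+M@np.array([T[i+1,0],0,T[i+1,1]])
    return p,M
def res(prm,sg):
    r=[]
    for q,p,v in zip(Q,P,V):
        a,M=fk(q,sg,prm); r+=list((a-p)*5)+list(R.from_matrix(R.from_rotvec(v).as_matrix().T@M).as_rotvec())
    return np.r_[r,.002*(prm[16:23]-np.round(prm[16:23]/np.pi*2)*np.pi/2),.002*prm[:16:2]]
if __name__=='__main__':
    out=[]
    for s1,s3,s5,s7 in product([1,-1],repeat=4):
      for o1 in (0,np.pi):
       for o7 in (0,np.pi/2,np.pi,-np.pi/2):
        sg=np.array([s1,1,s3,1,s5,1,s7]);x0=np.zeros(23);x0[[1,5,9,13]]=[.35,.4,.4,.2];x0[3]=0;x0[16]=o1;x0[22]=o7
        r=least_squares(res,x0,args=(sg,),max_nfev=25);out.append((r.cost,sg,r.x))
    out.sort(key=lambda t:t[0])
    for c,sg,x in out[:4]: print(c,sg,x[16:].round(3),x[:16].reshape(8,2).round(3).tolist())
    c,sg,x=out[0]; r=least_squares(res,x,args=(sg,));print(r.cost,np.abs(res(r.x,sg)[:48]).max());np.savez('kin.npz',sg=sg,x=r.x)
    print(r.x[16:].round(3),r.x[:16].reshape(8,2).round(3).tolist())
E
timeout 500 python3 kin.py
```

```text
0.0032210957259509562 [-1  1 -1  1 -1  1 -1] [-0.019  0.004 -0.067 -0.021  0.011  0.038  1.487] [[0.034, 0.334], [-0.034, -0.016], [0.025, -1.808], [-0.033, 2.34], [0.023, -4.626], [0.006, 5.119], [-0.055, -2.299], [0.023, 2.616]]
0.0032210957259514042 [-1  1 -1  1 -1  1 -1] [-0.019  0.004 -0.067 -0.021  0.011  0.038  1.487] [[0.034, 0.334], [-0.034, -0.016], [0.025, -4.042], [-0.033, 4.574], [0.023, -10.362], [0.006, 10.855], [-0.055, -2.255], [0.023, 2.572]]
0.0032210957259519416 [-1  1 -1  1 -1  1 -1] [-0.019  0.004 -0.067 -0.021  0.011  0.038  1.487] [[0.034, 0.334], [-0.034, -0.016], [0.025, 23.948], [-0.033, -23.416], [0.023, -13.756], [0.006, 14.249], [-0.055, 0.59], [0.023, -0.273]]
0.0032210957259647083 [-1  1 -1  1 -1  1 -1] [-1.900e-02  4.000e-03 -6.700e-02 -2.100e-02  1.100e-02  3.800e-02
 -4.796e+00] [[0.034, 0.334], [-0.034, -0.016], [0.025, 27.176], [-0.033, -26.644], [0.023, 32.499], [0.006, -32.006], [-0.055, -30.081], [0.023, 30.398]]
0.0032210957259509562 0.028942420120443013
[-0.019  0.004 -0.067 -0.021  0.011  0.038  1.487] [[0.034, 0.334], [-0.034, -0.016], [0.025, -1.808], [-0.033, 2.34], [0.023, -4.626], [0.006, 5.119], [-0.055, -2.299], [0.023, 2.616]]
```

```bash
cat > ik.py <<'E'
from g import *
import kin
z=np.load('kin.npz');sg,x=z['sg'],z['x']
mid=(kin.lo+kin.hi)/2;hw=(kin.hi-kin.lo)/2
def ik(p,Rt,q0,w=.002):
    def f(q):
        a,M=kin.fk(q,sg,x);return np.r_[(a-p)*10,R.from_matrix(Rt.T@M).as_rotvec()*3,w*np.clip(abs((q-mid)/hw)-.7,0,None)*10]
    r=least_squares(f,np.clip(q0,kin.lo+.01,kin.hi-.01),bounds=(kin.lo,kin.hi));e=f(r.x);return r.x,np.abs(e[:6]).max()
def tR(phi,tilt=30):
    Pt=Wz@R.from_euler('y',-tilt,degrees=True).as_matrix();a=np.radians(phi)
    y=Pt@np.array([np.sin(a),np.cos(a),0]);zz=-Pt[:,2];return np.c_[np.cross(y,zz),y,zz]
E
python3 - <<'E'
from ik import *
rng=np.random.default_rng(0);KA=np.array([.0658,.0512])
for h in (.034,.09):
  for flip in (0,180):
   for phi in (33,100):
    best=[]
    for i in range(12):
        q,e=ik(world(*KA,h),tR(phi+flip),rng.uniform(kin.lo,kin.hi))
        if e<.02: best.append((np.min(np.minimum(q-kin.lo,kin.hi-q)),q))
    best.sort(key=lambda t:-t[0]);print(h,flip,phi,len(best),[ (round(b[0],3),b[1].round(2)) for b in best[:2]])
E
```

```text
0.034 0 33 4 [(np.float64(0.0), array([ 1.45,  0.63, -1.23,  2.43,  0.99,  0.16,  0.92])), (np.float64(0.0), array([ 1.45,  0.63, -1.23,  2.43,  0.99,  0.16,  0.92]))]
0.034 0 100 2 [(np.float64(0.0), array([ 1.53,  0.68, -1.23,  2.45,  1.05,  0.16, -0.22])), (np.float64(0.0), array([ 1.53,  0.68, -1.23,  2.45,  1.05,  0.16, -0.22]))]
0.034 180 33 0 []
0.034 180 100 0 []
0.09 0 33 8 [(np.float64(0.004), array([ 1.1 ,  0.12, -0.88,  2.46, -0.85,  0.32,  2.48])), (np.float64(0.004), array([ 1.1 ,  0.12, -0.88,  2.46, -0.85,  0.32,  2.48]))]
0.09 0 100 8 [(np.float64(0.0), array([ 0.79,  0.12, -0.5 ,  2.46, -0.98,  0.37,  1.48])), (np.float64(0.0), array([ 0.79,  0.12, -0.5 ,  2.46, -0.98,  0.37,  1.48]))]
0.09 180 33 0 []
0.09 180 100 0 []
```

```bash
timeout 560 python3 - <<'E'
from ik import *
rng=np.random.default_rng(1);KA=np.array([.0658,.0512])
seeds=[np.array([-.36,-.15,.59,2.4,-.56,.46,2.6]),np.array([.78,.27,-.66,2.42,-1.,.2,2.6]),np.array([0,.2,0,2.4,0,.3,2.]),np.array([0,.6,0,2.3,3.1,.4,-1.]),np.array([.5,.6,-.5,2.3,2,.4,-.5]),np.array([-.5,.6,.5,2.3,3.8,.4,-.5]),np.array([1.4,.6,-1.2,2.4,1,.2,.9])]
for tilt in (30,25,20,15):
  for flip in (0,180):
    best=[]
    for s in seeds:
      for d in (0,-2.5):
        q0=s.copy();q0[6]=np.clip(q0[6]+d,-2.7,2.7)
        q,e=ik(world(*KA,.034),tR(33+flip,tilt),q0,.01)
        if e<.03: best.append((np.min(np.minimum(q-kin.lo,kin.hi-q)),round(e,3),q.round(2)))
    best.sort(key=lambda t:-t[0]);print(tilt,flip,len(best),best[:3])
E
```

```text
30 0 11 [(np.float64(2.220446049250313e-16), np.float64(0.027), array([ 0.8 ,  0.29, -0.68,  2.42, -1.02,  0.16,  2.62])), (np.float64(2.220446049250313e-16), np.float64(0.027), array([ 0.8 ,  0.29, -0.68,  2.42, -1.02,  0.16,  2.62])), (np.float64(2.220446049250313e-16), np.float64(0.018), array([ 1.45,  0.63, -1.23,  2.43,  0.98,  0.16,  0.92]))]
30 180 0 []
25 0 12 [(np.float64(0.030403556458124203), np.float64(0.001), array([ 1.37,  0.55, -1.2 ,  2.41,  0.76,  0.22,  1.05])), (np.float64(0.030395021301105718), np.float64(0.001), array([ 1.37,  0.55, -1.2 ,  2.41,  0.76,  0.22,  1.05])), (np.float64(0.030357304062496926), np.float64(0.001), array([ 1.37,  0.55, -1.2 ,  2.41,  0.76,  0.22,  1.05]))]
25 180 0 []
20 0 12 [(np.float64(0.08207931655582401), np.float64(0.002), array([ 0.51,  0.27, -0.41,  2.38, -0.45,  0.24,  2.  ])), (np.float64(0.08207922592744862), np.float64(0.002), array([ 0.51,  0.27, -0.41,  2.38, -0.45,  0.24,  2.  ])), (np.float64(0.08207015166789935), np.float64(0.002), array([ 0.51,  0.27, -0.41,  2.38, -0.45,  0.24,  2.  ]))]
20 180 8 [(np.float64(0.01070509
[... 309 characters left out ...]
.76]))]
15 0 12 [(np.float64(0.12667689931442183), np.float64(0.001), array([ 0.17,  0.26, -0.08,  2.33, -0.4 ,  0.34,  1.91])), (np.float64(0.12667682426024474), np.float64(0.001), array([ 0.17,  0.26, -0.08,  2.33, -0.4 ,  0.34,  1.91])), (np.float64(0.12667647678687732), np.float64(0.001), array([ 0.17,  0.26, -0.08,  2.33, -0.4 ,  0.34,  1.91]))]
15 180 8 [(np.float64(0.03503879855878367), np.float64(0.002), array([ 0.05,  0.23,  0.04,  2.42, -0.54,  0.3 , -1.1 ])), (np.float64(0.035035419229086706), np.float64(0.002), array([ 0.05,  0.23,  0.04,  2.42, -0.54,  0.3 , -1.1 ])), (np.float64(0.035034583660249474), np.float64(0.002), array([ 0.05,  0.23,  0.04,  2.42, -0.54,  0.3 , -1.1 ]))]
```

Run:
```python
from ik import *
KA=np.array([.0658,.0512])
cmd(world(*KA,.045),tR(33,24));cmd(world(*KA,.035),tR(33,24))
q0=bot.get_state()['joint_positions']
for ph in (33,66,100): print(ph,ik(world(*KA,.035),tR(ph,24),q0,0.0005))
```

```text
shift [-0.039  0.002  0.008] turn [-0.046  0.079 -0.005]
shift [-0.009  0.017 -0.05 ] turn [-0.046  0.079 -0.005]
33 (array([ 0.8018,  0.3009, -0.6907,  2.4122, -0.4658,  0.16  ,  2.0687]), np.float64(6.342003687386025e-06))
66 (array([ 0.3865,  0.2591, -0.2418,  2.3926, -0.8725,  0.2484,  1.8611]), np.float64(4.975293588689924e-06))
100 (array([ 0.3531,  0.2601, -0.183 ,  2.4047, -0.9465,  0.2593,  1.3589]), np.float64(4.360336025170991e-06))
```

```bash
python3 -m inch '[{"x":-0.039,"y":0.002,"z":0.008,"ax":-0.02,"ay":0.035,"az":0,"gripper":0.5},{"x":-0.039,"y":0.002,"z":0.008,"ax":-0.046,"ay":0.079,"az":-0.005,"gripper":0.5},{"x":-0.039,"y":0.002,"z":0.008,"ax":-0.046,"ay":0.079,"az":-0.005,"gripper":0.5},{"x":-0.025,"y":0.01,"z":-0.02,"ax":-0.046,"ay":0.079,"az":-0.005,"gripper":0.5},{"x":-0.009,"y":0.017,"z":-0.05,"ax":-0.046,"ay":0.079,"az":-0.005,"gripper":0.5},{"x":-0.009,"y":0.017,"z":-0.05,"ax":-0.046,"ay":0.079,"az":-0.005,"gripper":0.5},{"x":-0.009,"y":0.017,"z":-0.05,"ax":-0.046,"ay":0.079,"az":-0.005,"gripper":0.5}]'
python3 - <<'E'
from ik import *
KA=np.array([.0658,.0512])
print(topanel(bot.get_state()['tool_pos']),bot.get_state()['joint_positions'])
cmd(world(*KA,.035),tR(33,24))
E
```

```text
clock: 15.35
tool_pos: [0.4639, -0.0476, 0.0978]
tool_rot: [0.169, 2.758, 0.291]
contact_force: [-0.0, -0.6, 0.1]
finger_gap: 0.0429
grip_force: 0.0
[0.0653 0.0514 0.0348] [ 0.4265  0.2327 -0.3368  2.4064 -0.7457  0.214   2.2682]
shift [ 0.003 -0.     0.003] turn [-0.001 -0.001  0.001]
```

```bash
python3 -m inch '[{"x":0,"y":0,"z":0,"ax":0,"ay":0,"az":0,"gripper":0.3},{"x":0,"y":0,"z":0,"ax":0,"ay":0,"az":0,"gripper":0.2},{"x":0,"y":0,"z":0,"ax":0,"ay":0,"az":0,"gripper":0},{"x":0,"y":0,"z":0,"ax":0,"ay":0,"az":0,"gripper":0},{"x":0,"y":0,"z":0,"ax":0,"ay":0,"az":0,"gripper":0},{"x":0,"y":0,"z":0,"ax":0,"ay":0,"az":0,"gripper":0},{"x":0,"y":0,"z":0,"ax":0,"ay":0,"az":0,"gripper":0},{"x":0,"y":0,"z":0,"ax":0,"ay":0,"az":0,"gripper":0}]'
python3 - <<'E'
from ik import *
print(topanel(bot.get_state()['tool_pos']),bot.get_state()['joint_positions'],bot.get_state()['moment']);cmd(world(.0658,.0512,.035),tR(33,24))
E
```

```text
clock: 16.02
tool_pos: [0.464, -0.0472, 0.0984]
tool_rot: [0.169, 2.758, 0.292]
contact_force: [-6.4, 5.1, 16.1]
finger_gap: 0.013
grip_force: 58.3
[0.0658 0.0518 0.0352] [ 0.4262  0.2315 -0.3368  2.4059 -0.7448  0.2159  2.2667] [2.0482 0.3511 0.9468]
shift [ 0.002 -0.003 -0.001] turn [-0.002 -0.001  0.001]
```

```bash
python3 -m inch '[{"x":-0.003,"y":-0.001,"z":0.01,"ax":0,"ay":0,"az":0,"gripper":0},{"x":-0.003,"y":-0.001,"z":0.01,"ax":0.0365,"ay":0.0179,"az":-0.0914,"gripper":0},{"x":-0.003,"y":-0.001,"z":0.01,"ax":0.073,"ay":0.0358,"az":-0.183,"gripper":0},{"x":-0.003,"y":-0.001,"z":0.01,"ax":0.11,"ay":0.054,"az":-0.274,"gripper":0},{"x":-0.003,"y":-0.001,"z":0.01,"ax":0.146,"ay":0.071,"az":-0.365,"gripper":0},{"x":-0.003,"y":-0.001,"z":0.01,"ax":0.183,"ay":0.089,"az":-0.457,"gripper":0},{"x":-0.003,"y":-0.001,"z":0.01,"ax":0.219,"ay":0.107,"az":-0.548,"gripper":0},{"x":-0.003,"y":-0.001,"z":0.01,"ax":0.219,"ay":0.107,"az":-0.548,"gripper":0},{"x":-0.003,"y":-0.001,"z":0.01,"ax":0.219,"ay":0.107,"az":-0.548,"gripper":0}]'
python3 - <<'E'
from a import *
print(bot.get_state()['joint_positions'],bot.get_state()['moment'])
s=angles('wrist');save(s,'w5.png');print('--');angles('scene')
E
```

```text
clock: 16.77
tool_pos: [0.4636, -0.0473, 0.0992]
tool_rot: [1.037, 2.63, 0.445]
contact_force: [7.7, 5.9, -12.3]
finger_gap: 0.0125
grip_force: 78.1
[ 0.2782  0.2186 -0.1757  2.414  -0.8769  0.2404  1.7623] [ 1.3736 -0.7094  0.4353]
bar ((0.06597685068845749, 0.05187508836388588), (0.03705507516860962, 0.03683285042643547), 68.59423828125) skirt ((0.06542161852121353, 0.05236924812197685), 0.029104052111506462)
barctr red 266 h 0.0051 r 0.0411 ang 98.7
barctr white 100 h 0.0117 r 0.0235 ang 67.97
skirt red 266 h 0.0051 r 0.0407 ang 99.58
skirt white 100 h 0.0117 r 0.0229 ang 68.79
KA red 266 h 0.0051 r 0.0424 ang 97.72
KA white 100 h 0.0117 r 0.025 ang 68.04
--
bar ((0.07101373374462128, 0.04347280040383339), (0.04087798297405243, 0.022035546600818634), 33.05974578857422) skirt ((0.06963322311639786, 0.04749690368771553), 0.02498943731188774)
```

```bash
python3 -m inch '[{"x":0,"y":0,"z":0.0,"ax":0.0365,"ay":0.0179,"az":-0.0914,"gripper":0},{"x":0,"y":0,"z":0.0,"ax":0.073,"ay":0.0358,"az":-0.183,"gripper":0},{"x":0,"y":0,"z":0.0,"ax":0.11,"ay":0.054,"az":-0.274,"gripper":0},{"x":0,"y":0,"z":0.0,"ax":0.146,"ay":0.071,"az":-0.365,"gripper":0},{"x":0,"y":0,"z":0.0,"ax":0.171,"ay":0.084,"az":-0.43,"gripper":0},{"x":0,"y":0,"z":0.0,"ax":0.171,"ay":0.084,"az":-0.43,"gripper":0},{"x":0,"y":0,"z":0.0,"ax":0.171,"ay":0.084,"az":-0.43,"gripper":0}]'
python3 - <<'E'
from a import *
print(bot.get_state()['joint_positions'],bot.get_state()['moment'])
s=angles('wrist');cv2.imwrite('pics/w6.png',cv2.resize(s['image'][110:310,170:430,::-1],None,fx=3,fy=3,interpolation=cv2.INTER_CUBIC))
for t in ('pointer_tip','marker_tip'):
    for o in bot.tip_of('wrist',t)[:1]: print(t,o['p'],o['location'])
E
```

```text
clock: 17.45
tool_pos: [0.4637, -0.0475, 0.0994]
tool_rot: [1.687, 2.352, 0.541]
contact_force: [4.0, 5.4, -8.3]
finger_gap: 0.0128
grip_force: 79.7
[ 0.1823  0.2142 -0.0716  2.4193 -0.9468  0.255   1.3356] [ 1.3142 -0.7759  0.3774]
bar ((0.06565559655427933, 0.05194190889596939), (0.038052089512348175, 0.0360511876642704), 41.68617630004883) skirt ((0.06574289500713348, 0.05267610028386116), 0.029361926019191742)
barctr red 271 h 0.005 r 0.0411 ang 99.45
barctr white 111 h 0.0117 r 0.0233 ang 97.71
skirt red 271 h 0.005 r 0.0404 ang 99.5
skirt white 111 h 0.0117 r 0.0226 ang 97.74
KA red 271 h 0.005 r 0.0424 ang 98.0
KA white 111 h 0.0117 r 0.0247 ang 95.32
pointer_tip 0.62 [288.2, 194.1]
marker_tip 0.92 [287.1, 189.0]
```

View pics/w6.png

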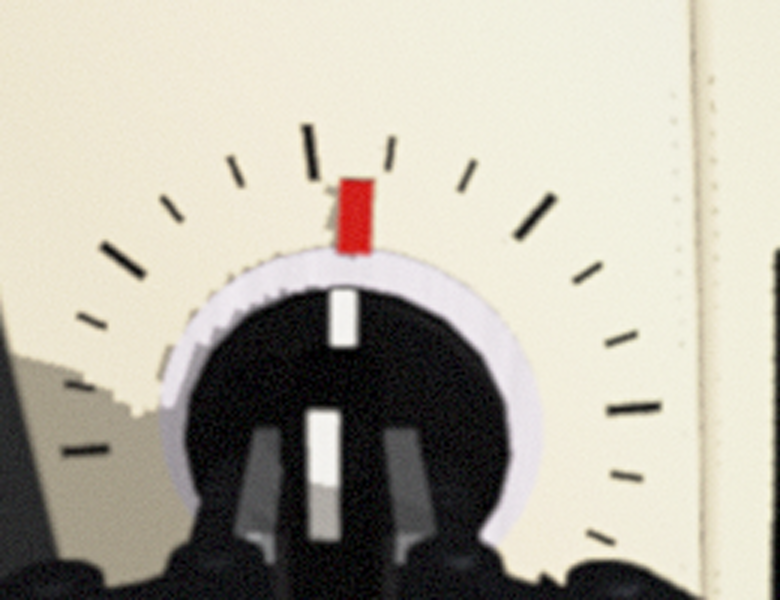

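The view shows the marker at (355,217) and the pointer's skirt mark at (343,318), nearly in line and about 1–2° short. I'll refine this with a circle fit to the skirt's edge.

```bash
cat > c.py <<'E'
from a import *
def proj(s,X):
    T=np.array(s['extrinsics']);Y=(X-T[:3,3])@T[:3,:3]
    return cv2.projectPoints(Y[:,None],np.zeros(3),np.zeros(3),s['intrinsics'],np.array(s['D']))[0][:,0]
def rect(s,h,c0=(.0658,.0515),half=.055,res=.00025):
    n=int(2*half/res);g=(np.arange(n)-n/2)*res;a,b=np.meshgrid(c0[0]+g,c0[1]+g,indexing='ij')
    X=PO+np.stack([a,b,np.full_like(a,h)],-1).reshape(-1,3)@Pm.T
    uv=proj(s,X).reshape(n,n,2).astype(np.float32);return cv2.remap(s['image'],uv[...,0],uv[...,1],cv2.INTER_LINEAR),a,b
def run(n='wrist',lo=30,hi=170,hs=.0108,hr=.0055):
    s=snap(n);im,a,b=rect(s,hs);g=im.max(2).astype(float)
    from scipy.ndimage import map_coordinates as mc
    c=np.array([.0658,.0515])
    for it in range(4):
        E=[]
        for t in np.radians(np.arange(lo,hi,2)):
            rr=np.arange(.024,.036,.0002);p=c[:,None]+np.array([-np.cos(t),np.sin(t)])[:,None]*rr
            v=mc(g,[(p[0]-a[0,0])/.00025,(p[1]-b[0,0])/.00025],order=1)
            k=np.argmax(v>100)
            if v[0]<70 and k>0: E.append(p[:,k])
        E=np.array(E);r=least_squares(lambda x:np.hypot(*(E-x[:2]).T)-x[2],[*c,.03],loss='soft_l1',f_scale=.0005);c=r.x[:2]
    print(n,'skirt centre',r.x,len(E),'rms',np.sqrt(np.mean(r.fun**2)))
    def ang(h,test,r0,r1,nm):
        im,a,b=rect(s,h);H=cv2.cvtColor(im,cv2.COLOR_RGB2HSV).astype(int);R_=np.hypot(a-c[0],b-c[1])
        th=np.degrees(np.arctan2(b-c[1],-(a-c[0])));m=test(H)&(R_>r0)&(R_<r1)&(th>60)&(th<140)
        A=np.c_[a[m],b[m]]; print(nm,m.sum(),'r',R_[m].min().round(4),R_[m].max().round(4),'ang',np.degrees(np.arctan2(A[:,1].mean()-c[1],c[0]-A[:,0].mean())).round(2))
    ang(.0117,lambda H:(H[...,2]>140)&(H[...,1]<60),.016,.0285,'white')
    ang(hr,lambda H:((H[...,0]<8)|(H[...,0]>172))&(H[...,1]>130),.030,.054,'red')
    return s
if __name__=='__main__': run()
E
python3 c.py
```

```text
wrist skirt centre [0.0661 0.0532 0.0289] 64 rms 0.0001152828155745138
white 710 r 0.0187 0.0285 ang 96.93
red 1130 r 0.0335 0.0463 ang 99.11
```

```bash
python3 -m inch '[{"x":0,"y":0,"z":0,"ax":0.0134,"ay":0.0065,"az":-0.0335,"gripper":0},{"x":0,"y":0,"z":0,"ax":0.0134,"ay":0.0065,"az":-0.0335,"gripper":0},{"x":0,"y":0,"z":0,"ax":0.0134,"ay":0.0065,"az":-0.0335,"gripper":0},{"x":0,"y":0,"z":0,"ax":0.0134,"ay":0.0065,"az":-0.0335,"gripper":0}]'
python3 c.py
python3 -m inch '[{"x":0,"y":0,"z":0,"ax":0,"ay":0,"az":0,"gripper":0.3},{"x":0,"y":0,"z":0,"ax":0,"ay":0,"az":0,"gripper":0.4},{"x":0,"y":0,"z":0,"ax":0,"ay":0,"az":0,"gripper":0.5},{"x":0,"y":0,"z":0,"ax":0,"ay":0,"az":0,"gripper":0.5},{"x":0,"y":0,"z":0,"ax":0,"ay":0,"az":0,"gripper":0.5}]'
python3 c.py
```

```text
clock: 17.98
tool_pos: [0.4637, -0.0475, 0.0994]
tool_rot: [1.734, 2.325, 0.548]
contact_force: [4.6, 5.8, -9.6]
finger_gap: 0.0126
grip_force: 79.4
wrist skirt centre [0.0662 0.0533 0.0288] 64 rms 0.000123076480916735
white 717 r 0.0186 0.0285 ang 99.22
red 1137 r 0.0335 0.0461 ang 99.03
clock: 18.45
tool_pos: [0.4638, -0.0482, 0.0995]
tool_rot: [1.734, 2.323, 0.547]
contact_force: [0.5, 0.1, 0.2]
finger_gap: 0.0427
grip_force: 0.0
wrist skirt centre [0.0663 0.0533 0.0288] 64 rms 0.00011014431969899191
white 700 r 0.0187 0.0285 ang 99.06
red 1138 r 0.0334 0.0463 ang 98.95
```

The pointer and marker agree to 0.1°, and they stayed aligned after release. I'll retract along the tool axis, level the tool and check again.

```bash
python3 -m inch '[{"x":-0.02,"y":-0.01,"z":0.05,"ax":0,"ay":0,"az":0,"gripper":0.5},{"x":-0.06,"y":-0.03,"z":0.15,"ax":0,"ay":0,"az":0,"gripper":0.5},{"x":-0.11,"y":-0.054,"z":0.274,"ax":0,"ay":0,"az":0,"gripper":0.5},{"x":-0.11,"y":-0.054,"z":0.274,"ax":0,"ay":0,"az":0,"gripper":0.5},{"x":-0.08,"y":-0.054,"z":0.45,"ax":-0.04,"ay":0.09,"az":0,"gripper":0.5},{"x":-0.04,"y":-0.1,"z":0.65,"ax":-0.09,"ay":0.18,"az":0,"gripper":0.3},{"x":0.0,"y":-0.15,"z":0.8,"ax":-0.13,"ay":0.25,"az":0,"gripper":0.1},{"x":0.0,"y":-0.15,"z":0.8,"ax":-0.13,"ay":0.25,"az":0,"gripper":0},{"x":0.0,"y":-0.15,"z":0.8,"ax":-0.13,"ay":0.25,"az":0,"gripper":0},{"x":0.0,"y":-0.15,"z":0.8,"ax":-0.13,"ay":0.25,"az":0,"gripper":0}]'
python3 - <<'E'
from c import *
st=bot.get_state();print(st['joint_positions'],R.from_rotvec(st['tool_rot']).as_matrix()[:,2])
s=run('wrist',-150,200);cv2.imwrite('pics/w7.png',s['image'][:,:,::-1])
for n in ('wrist','top'):
    s=snap(n);h=cv2.cvtColor(s['image'],cv2.COLOR_RGB2HSV).astype(int);f=s['range_z']>0;C=topanel(cloud(s,f));H=h[f]
    m=(abs(H[:,0]-65)<22)&(H[:,1]>90)&(abs(C[:,1]+.082)<.03)&(C[:,2]<.03)&(C[:,2]>.01);D=C[m]
    if m.sum()>5: t=D[D[:,2]>np.percentile(D[:,2],40)]; print(n,m.sum(),'green',np.percentile(D,[2,50,98],axis=0),cv2.minEnclosingCircle(t[:,:2].astype(np.float32)))
    for t in ('start_top',): print([(o['p'],topanel(pt(s,o['location']))) for o in bot.tip_of(n,t)[:1]])
E
```

```text
clock: 19.33
tool_pos: [0.4655, -0.0694, 0.2202]
tool_rot: [1.832, 2.466, 0.166]
contact_force: [0.0, 0.4, -0.8]
finger_gap: 0.0002
grip_force: 0.0
[-0.1019  0.062   0.1567  2.1567 -0.0881  0.8116  0.4039] [ 0.1163  0.048  -0.992 ]
wrist skirt centre [0.0669 0.0517 0.0295] 160 rms 0.0012108464772141783
white 676 r 0.0202 0.0285 ang 97.37
red 1133 r 0.0351 0.0473 ang 98.79
[]
[]
```

View pics/w7.png

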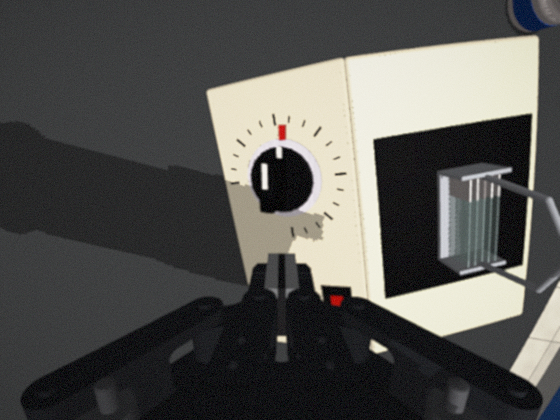

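The picture shows the pointer mark at (279,152) and the marker at (283,132), in line when seen obliquely. The rack stands on the plate at (480,220). I'll check the angle again using the ungripped bar.

Run:
```python
from c import *
run('wrist',30,170)
s=angles('wrist');angles('top')
for n in('wrist','top'):
    T=snap(n)['extrinsics'];v=topanel(T[:3,3])-np.array([.066,.051,.01]);print(n,'view dir',v/np.linalg.norm(v))
    s=snap(n);f=s['range_z']>0;C=topanel(cloud(s,f));b=(C[:,2]>.037)&(C[:,2]<.044)&(np.hypot(*(C[:,:2]-KA).T)<.03)
    u,S,vt=np.linalg.svd(C[b][:,:2]-C[b][:,:2].mean(0));print('bar',b.sum(),C[b].mean(0),np.degrees(np.arctan2(vt[0,1],-vt[0,0]))%180)
```

```text
wrist skirt centre [0.0673 0.0514 0.0296] 62 rms 0.00018089745501405214
white 648 r 0.0204 0.0285 ang 96.28
red 1109 r 0.0353 0.0473 ang 98.17
bar ((0.06677171587944031, 0.05145474523305893), (0.04154524207115173, 0.013569769449532032), 80.94976806640625) skirt ((0.06660591065883636, 0.051599033176898956), 0.029542339965701103)
barctr red 91 h 0.0048 r 0.0415 ang 98.4
barctr white 46 h 0.0116 r 0.0238 ang 97.58
skirt red 91 h 0.0048 r 0.0414 ang 98.66
skirt white 46 h 0.0116 r 0.0237 ang 98.02
KA red 91 h 0.0048 r 0.0425 ang 98.58
KA white 46 h 0.0116 r 0.0248 ang 97.91
bar ((0.06683830916881561, 0.05948541685938835), (0.022382453083992004, 0.013680360279977322), 80.30829620361328) skirt ((0.06577359139919281, 0.05072181299328804), 0.027012521401047707)
barctr red 3 h 0.005 r 0.0322 ang 98.86
barctr white 6 h 0.0094 r 0.0139 ang 104.38
skirt red 3 h 0.005 r 0.041 ang 98.45
skirt white 6 h 0.0094 r 0.0227 ang 101.49
KA red 3 h 0.005 r 0.0411 ang 97.4
KA white 6 h 0.0094 r 0.0228 ang 99.59
wrist view dir [0.4035 0.1855 0.896 ]
bar 808 [0.0677 0.0524 0.0405] 99.5087321593216
top view dir [0.4258 0.0987 0.8994]
bar 36 [0.0666 0.0599 0.0402] 96.10144262732004
```

The bar reads 99°, the white line 98° and the marker 98.5°, so the knob is set to well within 1 mm. Next I'll shift along the panel to view the button.

```bash
python3 -m inch '[{"x":0.1,"y":-0.2,"z":0,"ax":0,"ay":0,"az":0,"gripper":0},{"x":0.2,"y":-0.4,"z":0,"ax":0,"ay":0,"az":0,"gripper":0},{"x":0.3,"y":-0.6,"z":0,"ax":0,"ay":0,"az":0,"gripper":0},{"x":0.4,"y":-0.81,"z":0,"ax":0,"ay":0,"az":0,"gripper":0},{"x":0.4,"y":-0.81,"z":0,"ax":0,"ay":0,"az":0,"gripper":0},{"x":0.4,"y":-0.81,"z":0,"ax":0,"ay":0,"az":0,"gripper":0},{"x":0.4,"y":-0.81,"z":0,"ax":0,"ay":0,"az":0,"gripper":0}]'
python3 - <<'E'
from ik import *
for n in ('wrist','scene','top'):
    s=snap(n);h=cv2.cvtColor(s['image'],cv2.COLOR_RGB2HSV).astype(int);f=s['range_z']>0;C=topanel(cloud(s,f));H=h[f]
    m=(abs(H[:,0]-65)<22)&(H[:,1]>90)&(abs(C[:,1]+.082)<.03)&(C[:,2]<.035)&(C[:,2]>.005);D=C[m]
    if m.sum()>5: t=D[D[:,2]>D[:,2].max()-.004]; print(n,m.sum(),'green',np.percentile(D,[2,50,98],axis=0).tolist(),cv2.minEnclosingCircle(t[:,:2].astype(np.float32)))
    print([(o['p'],topanel(pt(s,o['location']))) for o in bot.tip_of(n,'start_top')[:1]])
print(bot.get_state()['joint_positions'])
B=np.array([.0665,-.084])
q0=bot.get_state()['joint_positions']
for t in (20,25,30): print(t,ik(world(*B,.037),tR(100,t),q0,.001))
E
```

```text
clock: 20.52
tool_pos: [0.5235, -0.1917, 0.2191]
tool_rot: [1.837, 2.466, 0.163]
contact_force: [-0.2, 0.6, -1.0]
finger_gap: -0.0001
grip_force: 0.0
wrist 795 green [[0.03557741331554497, -0.09764069984958522, 0.012093145485639948], [0.05391021271959298, -0.08262247042328932, 0.022225709048912738], [0.06399830770668888, -0.07121601676150091, 0.023713904258091754]] ((0.05167005583643913, -0.08360224962234497), 0.012776685878634453)
[(0.97, array([ 0.0506, -0.0837,  0.0225]))]
scene 37 green [[0.04358047500171191, -0.09688655520139192, 0.010964523962340133], [0.05812801434288523, -0.08793323384949737, 0.01833008536931627], [0.06683995098697149, -0.07542393112243312, 0.023754532714408246]] ((0.05256573483347893, -0.0865446999669075), 0.012088374234735966)
[(0.61, array([ 0.0462, -0.076 ,  0.0198]))]
top 89 green [[0.038261100570542605, -0.09780600088652323, 0.011428304219448234], [0.052168119546830836, -0.08458143463072713, 0.021328951421659168], [0.062120659631090855, -0.07138499773831596, 0.02601299295418773]] ((0.04640167951583862, -0.08040370047092438), 0.009891371242702007)
[(0.45, array([ 0.0564, -0.0866,  0.0219]))]
[ 0.0621  0.2224  0.2515  1.9768 -0.1776  0.8614  0.7063]
20 (array([ 0.8385,  0.4039, -0.4662,  2.1824, -0.3129,  0.3796,  0.9855]), np.float64(3.480064320687386e-06))
25 (array([ 1.0095,  0.4359, -0.6211,  2.2122, -0.3969,  0.3171,  1.1111]), np.float64(7.123203152533515e-06))
30 (array([ 1.1681,  0.484 , -0.7647,  2.2375, -0.4899,  0.2623,  1.2517]), np.float64(1.1040011205209462e-05))
```

Run:
```python
from ik import *
B=np.array([.0522,-.0838])
print(ik(world(*B,.04),tR(100,27),bot.get_state()['joint_positions'],.001))
cmd(world(*B,.1),tR(100,27));cmd(world(*B,.055),tR(100,27)); print('n/mm units',Pm[:,2]*.001/.15)
```

```text
(array([ 1.1095,  0.4557, -0.6888,  2.2382, -0.4452,  0.2908,  1.2044]), np.float64(9.269357815898922e-06))
shift [-0.266  0.019 -0.48 ] turn [ 0.155 -0.294 -0.008]
shift [-0.132  0.085 -0.74 ] turn [ 0.155 -0.294 -0.008]
n/mm units [-0.003  -0.0015  0.0058]
```

```bash
python3 -m inch '[{"x":-0.1,"y":0.005,"z":-0.1,"ax":0.04,"ay":-0.07,"az":0,"gripper":0},{"x":-0.2,"y":0.01,"z":-0.25,"ax":0.08,"ay":-0.15,"az":-0.004,"gripper":0},{"x":-0.266,"y":0.019,"z":-0.4,"ax":0.12,"ay":-0.22,"az":-0.008,"gripper":0},{"x":-0.266,"y":0.019,"z":-0.48,"ax":0.155,"ay":-0.294,"az":-0.008,"gripper":0},{"x":-0.266,"y":0.019,"z":-0.48,"ax":0.155,"ay":-0.294,"az":-0.008,"gripper":0},{"x":-0.22,"y":0.04,"z":-0.57,"ax":0.155,"ay":-0.294,"az":-0.008,"gripper":0},{"x":-0.17,"y":0.067,"z":-0.67,"ax":0.155,"ay":-0.294,"az":-0.008,"gripper":0},{"x":-0.132,"y":0.085,"z":-0.74,"ax":0.155,"ay":-0.294,"az":-0.008,"gripper":0},{"x":-0.132,"y":0.085,"z":-0.74,"ax":0.155,"ay":-0.294,"az":-0.008,"gripper":0},{"x":-0.132,"y":0.085,"z":-0.74,"ax":0.155,"ay":-0.294,"az":-0.008,"gripper":0}]'
python3 - <<'E'
from ik import *
B=np.array([.0522,-.0838]);print(topanel(bot.get_state()['tool_pos']),bot.get_state()['joint_positions'])
for h in (.042,.0385,.0325): cmd(world(*B,h),tR(100,27))
E
```

```text
clock: 21.65
tool_pos: [0.5038, -0.179, 0.1083]
tool_rot: [1.724, 2.289, 0.613]
contact_force: [0.5, 0.0, 0.7]
finger_gap: 0.0
grip_force: 0.0
[ 0.0516 -0.0841  0.0549] [ 0.4349  0.3176 -0.0005  2.2513 -0.9669  0.4426  1.5761]
shift [ 0.041  0.022 -0.072] turn [-0.001 -0.001  0.   ]
shift [ 0.051  0.027 -0.093] turn [-0.001 -0.001  0.   ]
shift [ 0.069  0.036 -0.127] turn [-0.001 -0.001  0.   ]
```

```bash
python3 -m inch '[{"x":0.03,"y":0.015,"z":-0.05,"ax":0,"ay":0,"az":0,"gripper":0},{"x":0.051,"y":0.027,"z":-0.093,"ax":0,"ay":0,"az":0,"gripper":0},{"x":0.051,"y":0.027,"z":-0.093,"ax":0,"ay":0,"az":0,"gripper":0},{"x":0.051,"y":0.027,"z":-0.093,"ax":0,"ay":0,"az":0,"gripper":0}]'
python3 -m inch '[{"x":0.006,"y":0.003,"z":-0.012,"ax":0,"ay":0,"az":0,"gripper":0},{"x":0.012,"y":0.006,"z":-0.023,"ax":0,"ay":0,"az":0,"gripper":0},{"x":0.018,"y":0.009,"z":-0.035,"ax":0,"ay":0,"az":0,"gripper":0},{"x":0.018,"y":0.009,"z":-0.035,"ax":0,"ay":0,"az":0,"gripper":0},{"x":0.018,"y":0.009,"z":-0.035,"ax":0,"ay":0,"az":0,"gripper":0}]'
python3 -c "
from ik import *
print(topanel(bot.get_state()['tool_pos']),bot.get_state()['contact_force']@Pm)"
```

```text
clock: 21.98
tool_pos: [0.5116, -0.1755, 0.0953]
tool_rot: [1.723, 2.288, 0.613]
contact_force: [-1.1, 0.1, 1.4]
finger_gap: -0.0
grip_force: 0.7
clock: 22.4
tool_pos: [0.5145, -0.1742, 0.0898]
tool_rot: [1.723, 2.287, 0.613]
contact_force: [-6.8, 0.9, 14.0]
finger_gap: 0.0007
grip_force: 7.4
[ 0.0526 -0.0845  0.033 ] [ 2.0691  3.7918 14.9212]
```

15 N is well above the 5 N spring and the travel is about 6 mm, so the button is at its stop. I'll give it a slight extra push to be sure, then release and retreat.

```bash
python3 -m inch '[{"x":0.002,"y":0.001,"z":-0.004,"ax":0,"ay":0,"az":0,"gripper":0},{"x":0.002,"y":0.001,"z":-0.004,"ax":0,"ay":0,"az":0,"gripper":0},{"x":0.002,"y":0.001,"z":-0.004,"ax":0,"ay":0,"az":0,"gripper":0}]'
python3 -m inch '[{"x":-0.02,"y":-0.01,"z":0.04,"ax":0,"ay":0,"az":0,"gripper":0},{"x":-0.07,"y":-0.035,"z":0.13,"ax":0,"ay":0,"az":0,"gripper":0},{"x":-0.14,"y":-0.07,"z":0.27,"ax":0,"ay":0,"az":0,"gripper":0},{"x":-0.2,"y":-0.1,"z":0.45,"ax":0,"ay":0,"az":0,"gripper":0},{"x":-0.2,"y":-0.3,"z":0.65,"ax":-0.1,"ay":0.2,"az":0,"gripper":0},{"x":-0.15,"y":-0.5,"z":0.8,"ax":-0.18,"ay":0.35,"az":0,"gripper":0},{"x":-0.1,"y":-0.8,"z":0.9,"ax":-0.18,"ay":0.35,"az":0,"gripper":0},{"x":-0.1,"y":-1,"z":0.9,"ax":-0.18,"ay":0.35,"az":0,"gripper":0},{"x":-0.1,"y":-1,"z":0.9,"ax":-0.18,"ay":0.35,"az":0,"gripper":0},{"x":-0.1,"y":-1,"z":0.9,"ax":-0.18,"ay":0.35,"az":0,"gripper":0}]'
python3 - <<'E'
from a import *
angles('top')
for n in ('scene','top'):
    s=snap(n);h=cv2.cvtColor(s['image'],cv2.COLOR_RGB2HSV).astype(int);f=s['range_z']>0;X=cloud(s,f);C=topanel(X);H=h[f]
    m=(abs(H[:,0]-65)<22)&(H[:,1]>90)&(abs(C[:,1]+.082)<.03)&(C[:,2]<.035)&(C[:,2]>.005);print(n,'green',np.median(C[m],0))
    Y=(X-PC)@Wz;t=Y[(abs(Y[:,0])<.075)&(abs(Y[:,1])<.075)&(Y[:,2]>.012)&(Y[:,2]<.036)];print('tray in plate frame',cv2.minAreaRect(t[:,:2].astype(np.float32)));print('top',Y[(abs(Y[:,0])<.06)&(abs(Y[:,1])<.06)&(Y[:,2]>.125)&(Y[:,2]<.15)].mean(0))
s=snap('scene');cv2.imwrite('pics/end.png',cv2.resize(s['image'][100:300,140:460,::-1],None,fx=2.4,fy=2.4))
E
```

```text
clock: 22.65
tool_pos: [0.5147, -0.1742, 0.0896]
tool_rot: [1.723, 2.287, 0.613]
contact_force: [-13.2, 0.2, 24.5]
finger_gap: -0.0
grip_force: 13.8
clock: 23.48
tool_pos: [0.5014, -0.3274, 0.2251]
tool_rot: [1.866, 2.48, 0.071]
contact_force: [-1.2, 1.1, 0.2]
finger_gap: -0.0
grip_force: 0.0
bar ((0.06513945758342743, 0.05067837983369827), (0.04206416755914688, 0.01441501546651125), 79.80209350585938) skirt ((0.06598441302776337, 0.050675779581069946), 0.027549797669053078)
barctr red 3 h 0.0053 r 0.0412 ang 99.53
barctr white 7 h 0.0107 r 0.0192 ang 106.98
skirt red 3 h 0.0053 r 0.0411 ang 98.36
skirt white 7 h 0.0107 r 0.019 ang 104.53
KA red 3 h 0.0053 r 0.0412 ang 97.62
KA white 7 h 0.0107 r 0.019 ang 102.9
scene green [ 0.0587 -0.0867  0.0192]
tray in plate frame ((0.002264980226755142, -0.004306890070438385), (0.04526467248797417, 0.08590283989906311), 0.6048319935798645)
top [ 0.0028 -0.0049  0.1349]
top green [ 0.053  -0.0844  0.0211]
tray in plate frame ((-0.00029587186872959137, -0.0014949068427085876), (0.0841759592294693, 0.045159511268138885), 89.63758087158203)
top [-0.0018 -0.0005  0.1377]
```

View pics/end.png

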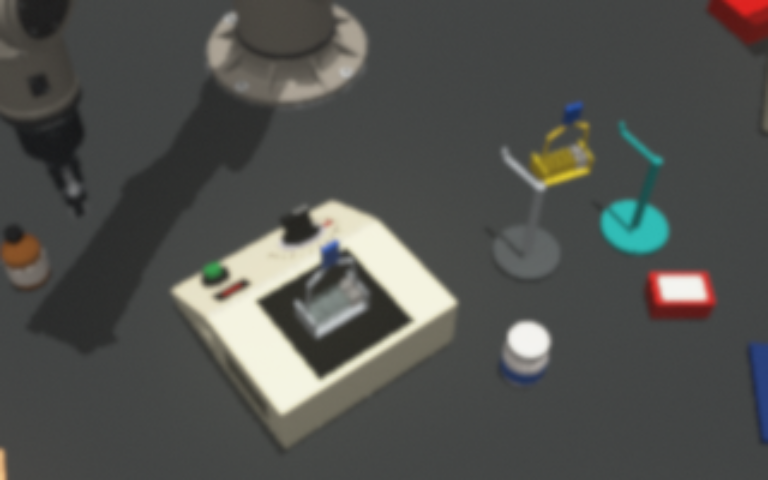

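The rack stands upright in the middle of the plate at (332,300), about 2 mm off centre. The button is back out at (212,270), the pointer is at the marker, and the bottle, jar and carton are undisturbed. The robot is clear of everything.

```bash
python3 -c "
from workcell import bot
print(bot.sign_off())"
```

```text
the job is handed in; nothing more can be done
None
```

I handed the job in at about 24 s of the 67 s: the rack is upright about 2 mm from the plate's centre, the pointer is within about 1° of the red marker, and the start button was pressed to its stop and released; no verdict came back.

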